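# Scrub the trap cup and rack the U-tubes to drain

### The arm

A 6-joint arm with a two-finger parallel gripper is mounted at the origin on a cart in front of the work surface, level with it; the furniture and walls round the work are solid. World frame = base frame: x ahead of the robot, y to its left, z up, the work surface at z = 0. Lengths are in m, angles in degrees, forces in N, time in s.
With the tool pointing down it reaches from about 0.375 to 0.9 m from the base axis. Payload 3.1 kg.
Tool frame: the origin (TCP) lies at the very end of the fingers, on their centre line; the grasp point (between the pads) lies grip_point_offset behind it (grip_point_offset is the distance from the TCP to the grasp point, in m); z points along the fingers, y is the line along which they close (so a half turn about z gives the same grasp; the last joint's range is limited). The gripper opens to 87 mm and grips with 3 to 60 N. Pads are 19 mm wide; open, the fingers measure 117 mm over their backs; the gripper's body (75 mm by 190 mm) begins 51 mm behind the grasp point.
Start: joints at [53.887, 30.224, 82.088, -0, 67.689, -10.227], TCP at [0.273, 0.562, 0.223] pointing down, gripper open.
Joint ranges: [-176.69, 176.69], [-43.24, 126.21], [12.49, 139.97], [-82, 262], [0, 151.66], [-163.58, 163.58]. Speed limits (degrees/s): [159.86, 159.86, 180, 180, 180, 180].

### API

Orientations are given as a 3x3 rotation matrix whose columns are the frame's x, y, z axes.
In Python, from rig import * gives the robot as it stands.
- The arm moves only by the tool move_arm, never from a script. Its argument "increments" is a list of rows, each a list of 3 entries, a list of its own where there are three numbers: the shift along the tool's x, y, z in units of 30 mm (1.0 is 30 mm), then the turn, a rotation vector about the tool's x, y, z in units of 120 degrees (1.0 is 120 degrees), then the closure, from 0 (fully open) to 1 (shut). A call has 1 to 20 rows; each row shifts and turns the commanded pose from where the row before left it, along the tool's axes as they then stand; what a row does not reach is not made up. A row lasts 1/12 s, in which the tool goes at most 41.7 mm and 7.16 degrees, less where a joint would pass 70% of its speed; a pose out of reach is approached as far as the arm can. A call with a number of a shift or a turn outside -1 to 1 is refused whole. A call with a gripper value outside its range is refused whole. The fingers move at their own pace and stop on an object; the grip force is fixed at half the most. Time passes only in rows, so rows that do not move let the fingers close. It gives the time, the measured TCP pose, the force, the opening and the grip force at its end, in the units of the state.
- read_state(): the state, without advancing time (a new reading comes with each control period).
- capture(name): name is "side" or "top" or "wrist"; returns a dict with "img" (420x560x3 uint8, red, green, blue), "mtx" (3x3 intrinsics, pixels), "eye" and "rotation" of the camera in the world. Camera axes: x right, y down, z forward; pixel columns grow to the right and rows downward; lengths in m; the calibration is good to about 2 mm. A picture is of the moment at which its call begins. There is no depth.
- hand_in(): hands the job in; it is judged then, once.
Trained networks look in a picture, given as the dict that the camera call returned (one of the last four; its "shot" number tells which), for a name from the list of things; names that differ only in an ending like _2 or _b are one class to them, and where a whole thing is asked for, a point or a joint stands for the part that bears it (a point fixed in the world has none). Each returns a list of dicts, best first, with "confidence" (0 to 1); they miss things now and then, are a little off and sometimes report something else, mostly with a low value. They report only what shows in the picture. A call takes as long as a camera call.
- search_frame(picture, label): "extent" ([left, top, right, bottom] as shares, 0 to 1, of the picture: columns of its width, rows of its height, round what is visible of it).
- pinpoint(picture, label): "xy" ([column, row] as shares, 0 to 1, of the picture: columns of its width, rows of its height: a listed point, or the origin of a listed thing).
The state is a dict: "time_s": time; "joint_positions": joint angles; "qvel": joint speeds; "tau": joint torques, N m; "position": TCP position; "tcp_rot": TCP orientation; "force": force on the tool from outside, world axes, zero at the start; "moment": the same for the moment, N m; "opening": opening from 0.0 (shut) to 1.0 (fully open); "grasp_force": force on a finger pad.
Only numpy, scipy, OpenCV 4.12 (cv2) and the standard library are available. Lean on these libraries where they do the work, as an engineer would, in place of code of your own. Each camera call takes 0.05 s, during which the arm holds its last target. There are 200 camera calls.

### The job

Wash up after the run: lift the lid off the steel cup, take the brush from its jar, scrub the inside of the cup with three full strokes, each down to the cup's floor and back up to its mouth, and stand the brush back in its jar; the cup and its lid end side by side in the white tray, the cup upright, the lid flat with its knob up. Lay every glass U-tube on the wire rack to drain, one to a place, its two open ends resting in the two forks of a place with the mouths just past the front wire, and its bend on the higher back wire. Leave the vial, the thermometer and the notebook where they are, and do not tip the cup over.

Things in the scene. Friction and masses are not known exactly. Their poses are not given: they have to be found in the camera images.
- tube_1_rod (a point): Middle of the bracing rod of a flat clear-glass U-tube, 142 x 64 x 12 mm, 80 g: two legs 12 mm thick, 52 mm apart, with frosted open mouths at one end, a round bend at the other. The 9 mm rod joins the legs (40 mm free) near the balance point: hold it there. x axis: along the legs, mouths at -74 mm, bend's outside at +68 mm; y: along the rod; z: square to the tube
- tube_2_rod (a point): Rod of a second U-tube, just like tube_1. Two or three of the three tubes are present, an absent one reads None. All start lying flat on the worktop, this point 6 mm above it, pointing any way; either face may lie up, on the rack too
- tube_3_rod (a point): Rod of a third U-tube, just like tube_1; may be absent
- rack: Steel-wire draining rack, fixed, 175 x 280, 90 mm high; place, yaw vary. Origin on the worktop under its middle place; x: from the low front wire to the high back wire. Front wire (6 mm thick, x -59, 48 mm high) bears 6 forks of 2 prongs, 14 mm apart inside, flaring to 24 at the top, 32 above it. Plain back wire: x +55, 72 high. Guard wires 11 mm beyond mouths and bend of a tube lying home (x -86, 51 high; x +80, 87 high)
- place_1 (a point): Place 1 of the rack: where the rod's middle is when a tube lies home there, 70 mm above the worktop. Both legs in the two forks of the place, 12 mm of each mouth past the front wire, bend on the back wire. Axes are those of the tube lying there: x up the legs to the bend, 0.21 rad above level. Places are 84 mm apart: 1 at the rack's +y side, 2 middle, 3 at -y; one tube each
- place_2 (a point): Place 2 of the rack, like place_1: where the rod's middle is when a tube lies home there, 70 mm above the worktop; axes sloped with the tube
- place_3 (a point): Place 3 of the rack, like place_1: where the rod's middle is when a tube lies home there, 70 mm above the worktop; axes sloped with the tube
- trap_mid (a point): Centre, half-way up, of the loose steel cup (a small cold trap's body, 350 g) standing upright beside the brush jar, under its lid. Round, 56 mm across, with a 62 mm collar (the top 11 mm); 105 mm high, 50 mm bore. Underside 52.5 mm below this point, inner floor 47.5 mm below, mouth 52.5 mm above. z axis to its mouth
- lid_knob (a point): Centre of the upright black knob (16 mm thick, 28 mm tall) of the cup's loose steel lid, 62 mm across, 90 g; z axis up the knob. The lid starts on the cup. Below this point: knob's foot and disc's top at 14 mm, underside of the disc 19 mm, of the shallow spigot (44 mm across, sits in the cup's mouth) on which the lid stands when laid on a flat surface 23 mm
- brush_grip (a point): Middle of the round wooden handle (18 mm thick, reaching 37 mm below and 35 mm above this point) of the brush, which stands upright in its jar, z axis up the handle: cream bristle head 42 mm across, 62 mm long, at the bottom (stiff within 34 mm, soft outside), thin wire shank, handle; 180 mm long, 70 g
- brush_tip (a point): Centre of the flat lower end of the brush's bristle head, 145 mm below brush_grip
- jar_floor (a point): Centre of the inner floor, 7 mm above the worktop, of the white plastic brush jar, fixed where it stands: round, 80 mm high, 50 mm bore, 61 mm across the top, on a foot 86 mm across. The brush stands on this floor
- tray_mid (a point): Centre of the floor (upper side, 3 mm above the worktop) of a low white tray, fixed; its place and yaw vary. Inside 164 mm along its x axis, 234 mm along its y axis; rim 26 mm high
- thermometer: Grey hand-held thermometer lying at the back, not to be disturbed
- vial: Small sample vial with a white cap, 25 mm across, 54 mm high, standing at the back, not to be disturbed
- notebook: Blue notebook lying near the front edge, not to be disturbed

How it is judged (in metres and radians):
On the way, in this order (a step that is already met when the one before it is completed fails the run):
1. first stroke down: the brush head reaches the floor of the upright steel cup (tip within 10 mm of it) (x of brush_tip in the frame of trap_mid between -0.02 and 0.02 m and y of brush_tip in the frame of trap_mid between -0.02 and 0.02 m and angle between trap_mid's own z axis and vertical below 0.15 rad and z of brush_tip in the frame of trap_mid below -0.0375 m), for 0.05 s.
2. first stroke up: the brush head is drawn at least 45 mm up from the floor, still over the cup (x of brush_tip in the frame of trap_mid between -0.02 and 0.02 m and y of brush_tip in the frame of trap_mid between -0.02 and 0.02 m and angle between trap_mid's own z axis and vertical below 0.15 rad and z of brush_tip in the frame of trap_mid above -0.0025 m), for 0.05 s.
3. second stroke down: the brush head reaches the floor of the upright steel cup (tip within 10 mm of it) (all of step 1), for 0.05 s.
4. second stroke up: the brush head is drawn at least 45 mm up from the floor, still over the cup (all of step 2), for 0.05 s.
5. third stroke down: the brush head reaches the floor of the upright steel cup (tip within 10 mm of it) (all of step 3), for 0.05 s.
6. third stroke up: the brush head is drawn at least 45 mm up from the floor, still over the cup (all of step 4), for 0.05 s.
At the end, for the whole second after the job is handed in: Each U-tube in a rack place: rod within 14 mm of the place's point, tube within 0.1 rad of its axes, bend uphill. Brush in jar: tip within 14 mm of its middle, 8 mm of its floor, lean under 0.2 rad. Cup (within 0.08 rad) upright and lid flat, knob up, both on the tray's floor, wholly inside its rim (((distance between tube_1_rod and place_1 below 0.014 m and angle between the x axis of tube_1_rod and the x axis of place_1, either way round below 0.1 rad and angle between the y axis of tube_1_rod and the y axis of place_1, either way round below 0.1 rad) or (distance between tube_1_rod and place_2 below 0.014 m and angle between the x axis of tube_1_rod and the x axis of place_2, either way round below 0.1 rad and angle between the y axis of tube_1_rod and the y axis of place_2, either way round below 0.1 rad) or (distance between tube_1_rod and place_3 below 0.014 m and angle between the x axis of tube_1_rod and the x axis of place_3, either way round below 0.1 rad and angle between the y axis of tube_1_rod and the y axis of place_3, either way round below 0.1 rad)) and angle between each of tube_1_rod, tube_2_rod, tube_3_rod's own x axis and vertical below 1.46 rad and ((distance between tube_2_rod and place_1 below 0.014 m and angle between the x axis of tube_2_rod and the x axis of place_1, either way round below 0.1 rad and angle between the y axis of tube_2_rod and the y axis of place_1, either way round below 0.1 rad) or (distance between tube_2_rod and place_2 below 0.014 m and angle between the x axis of tube_2_rod and the x axis of place_2, either way round below 0.1 rad and angle between the y axis of tube_2_rod and the y axis of place_2, either way round below 0.1 rad) or (distance between tube_2_rod and place_3 below 0.014 m and angle between the x axis of tube_2_rod and the x axis of place_3, either way round below 0.1 rad and angle between the y axis of tube_2_rod and the y axis of place_3, either way round below 0.1 rad)) and ((distance between tube_3_rod and place_1 below 0.014 m and angle between the x axis of tube_3_rod and the x axis of place_1, either way round below 0.1 rad and angle between the y axis of tube_3_rod and the y axis of place_1, either way round below 0.1 rad) or (distance between tube_3_rod and place_2 below 0.014 m and angle between the x axis of tube_3_rod and the x axis of place_2, either way round below 0.1 rad and angle between the y axis of tube_3_rod and the y axis of place_2, either way round below 0.1 rad) or (distance between tube_3_rod and place_3 below 0.014 m and angle between the x axis of tube_3_rod and the x axis of place_3, either way round below 0.1 rad and angle between the y axis of tube_3_rod and the y axis of place_3, either way round below 0.1 rad)) and horizontal distance between brush_tip and jar_floor below 0.014 m and z of brush_tip in the frame of jar_floor below 0.008 m and angle between brush_grip's own z axis and vertical below 0.2 rad and x of lid_knob in the frame of tray_mid between -0.056 and 0.056 m and y of lid_knob in the frame of tray_mid between -0.091 and 0.091 m and z of lid_knob in the frame of tray_mid below 0.029 m and angle between lid_knob's own z axis and vertical below 0.1 rad and x of trap_mid in the frame of tray_mid between -0.056 and 0.056 m and y of trap_mid in the frame of tray_mid between -0.091 and 0.091 m and z of trap_mid in the frame of tray_mid below 0.058 m and angle between trap_mid's own z axis and vertical below 0.08 rad); the robot touches nothing.
It fails at once if the vial, the thermometer or the notebook is pushed more than 30 mm (distance of any of vial, thermometer, notebook from where it was at the start of the episode above 0.03 m).
It fails at once if the steel cup is tipped over (angle between trap_mid's own z axis and vertical above 0.8 rad).
Of tube_1, tube_2, tube_3 only 2 to 3 are there at a start; the rules pass over those that are not, and their reading is None.
At some moment in a run one of tube_1, tube_2, tube_3 may be knocked a few centimetres aside while the robot is not near it.
It also fails if it takes over 208 s, if anything falls off the work surface, if the arm or the gripper's body presses on something with over 40 N, if the wrist force passes 120 N, or if a joint passes its speed limit or range.

## Working session

There is one attempt and no reset: what is moved stays moved. The work goes in short steps, Python scripts to look and compute and a tool call to move; the robot and the scene stay as the last step left them, time stands still between calls to the robot, and variables do not carry over. Pictures are saved under pics/ and viewed, at most 14 in all, crops included, and the job is handed in when it is done.

Besides the shell and the picture viewer there is one more tool, called after ">>>" in YAML: its name, and indented under it one key for each argument. move_arm: Moves the arm, as the interface text tells. Its arguments: {"type":"object","properties":{"increments":{"type":"array"}},"required":["increments"]}

```bash
ls; mkdir -p pics; python3 - <<'E'
from rig import *
import cv2,numpy as np
s=read_state(); print({k:np.round(v,3).tolist() for k,v in s.items()})
try: print(grip_point_offset)
except Exception as e: print(e)
for n in("side","top"):
    c=capture(n); cv2.imwrite(f"pics/{n}0.png",c["img"][:,:,::-1]); print(n,np.round(c["eye"],3),np.round(c["rotation"],3).tolist(),c["mtx"].tolist(),c["shot"])
    for l in["tube_1_rod","rack","place_1","place_2","place_3","trap_mid","lid_knob","brush_grip","brush_tip","jar_floor","tray_mid","vial","thermometer","notebook"]:
        print(l,[(np.round(np.array(d["xy"])*[560,420],1).tolist(),round(d["confidence"],2)) for d in pinpoint(c,l)[:5]])
E
```

```text
pics
{'time_s': 0.0, 'joint_positions': [53.887, 30.278, 82.157, 0.001, 67.686, -10.226], 'qvel': [-0.014, -0.147, -0.021, -0.09, -0.059, -0.058], 'tau': [-0.0, -44.003, -17.66, 0.063, 0.058, -0.0], 'position': [0.272, 0.562, 0.222], 'tcp_rot': [[-0.9, 0.437, -0.001], [0.437, 0.9, -0.002], [0.0, -0.002, -1.0]], 'force': [0.456, -0.615, 0.121], 'moment': [-0.04, 0.007, 0.004], 'grasp_force': 0.0, 'opening': 1.001}
0.0187
side [ 0.178 -1.361  0.883] [[0.961, -0.129, 0.246], [-0.278, -0.463, 0.842], [0.006, -0.877, -0.48]] [[467.8812346209497, 0.0, 272.2980319168514], [0.0, 467.8812346209497, 215.93711961532057], [0.0, 0.0, 1.0]] 1
tube_1_rod [([241.7, 229.2], 0.57)]
rack [([261.3, 274.7], 0.74)]
place_1 [([253.1, 239.2], 0.97), ([257.6, 252.8], 0.83), ([260.5, 270.1], 0.7)]
place_2 [([253.1, 239.2], 0.97), ([257.6, 252.8], 0.83), ([260.5, 270.1], 0.7)]
place_3 [([253.1, 239.2], 0.97), ([257.6, 252.8], 0.83), ([260.5, 270.1], 0.7)]
trap_mid [([322.0, 263.9], 0.79)]
lid_knob [([317.3, 243.1], 0.6), ([260.2, 269.7], 0.38)]
brush_grip [([307.0, 215.3], 0.75), ([257.0, 252.9], 0.58)]
brush_
[... 448 characters left out ...]
0, 1.0]] 2
tube_1_rod []
rack [([318.7, 232.2], 0.79)]
place_1 [([297.1, 229.9], 0.97), ([327.1, 231.8], 0.92), ([350.9, 236.9], 0.74)]
place_2 [([297.1, 229.9], 0.97), ([327.1, 231.8], 0.92), ([350.9, 236.9], 0.74)]
place_3 [([297.1, 229.9], 0.97), ([327.1, 231.8], 0.92), ([350.9, 236.9], 0.74)]
trap_mid [([355.8, 177.0], 0.7)]
lid_knob [([358.2, 167.6], 0.62)]
brush_grip [([310.1, 165.6], 0.77), ([326.2, 232.3], 0.7)]
brush_tip [([307.7, 177.1], 0.53), ([393.1, 166.2], 0.51)]
jar_floor [([310.2, 180.2], 0.89), ([132.6, 240.0], 0.28)]
tray_mid [([413.5, 224.6], 0.55)]
vial [([395.8, 163.3], 0.49), ([317.1, 234.5], 0.41)]
thermometer [([304.3, 131.5], 0.87)]
notebook [([176.9, 279.1], 0.72)]
```

```bash
python3 - <<'E'
import cv2
a=cv2.imread("pics/top0.png")
cv2.imwrite("pics/top0b.png",cv2.resize(a[100:400,110:510],(800,600),interpolation=3))
b=cv2.imread("pics/side0.png")
cv2.imwrite("pics/side0b.png",cv2.resize(b[140:380,110:430],(800,600),interpolation=3))
E
```

```text
(no output)
```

View pics/top0b.png

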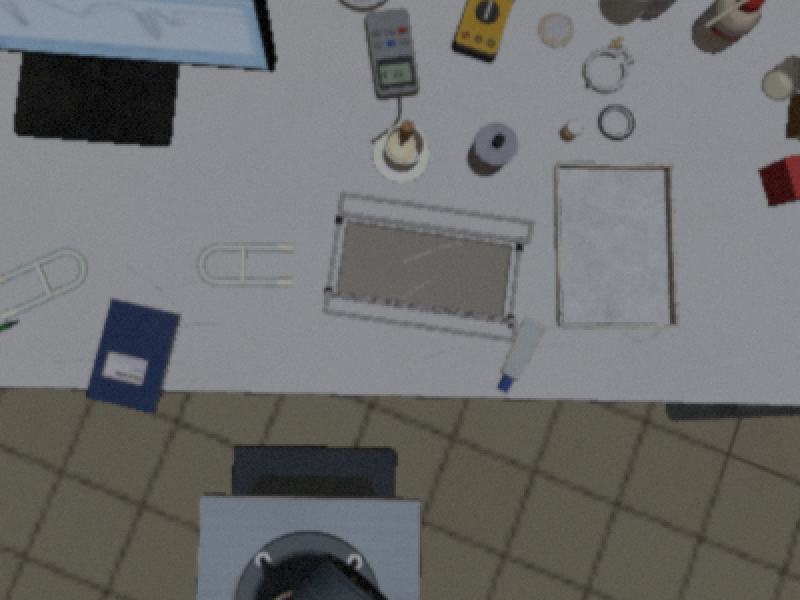

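View pics/side0b.png

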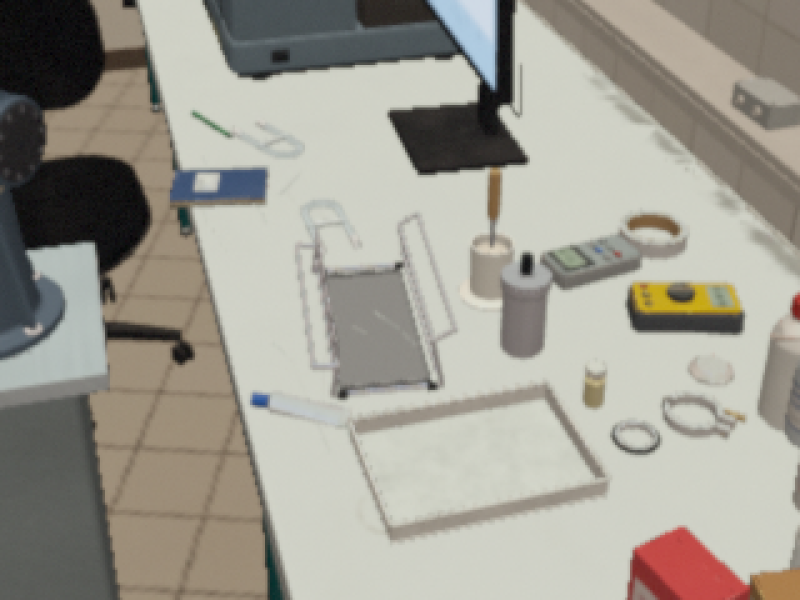

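```bash
cat > h.py <<'E'
from rig import *
import cv2,numpy as np
def ray(c,px):
    v=c["rotation"]@np.linalg.inv(c["mtx"])@[px[0],px[1],1.]; return np.array(c["eye"]),v
def onz(c,px,z):
    e,v=ray(c,px); return np.round(e+v*(z-e[2])/v[2],4)
def tri(*ps): # (c,px)...
    A=0;b=0
    for c,px in ps:
        e,v=ray(c,px); v=v/np.linalg.norm(v); P=np.eye(3)-np.outer(v,v); A=A+P;b=b+P@e
    return np.round(np.linalg.solve(A,b),4)
def proj(c,p):
    q=np.array(c["mtx"])@(np.array(c["rotation"]).T@(np.array(p)-c["eye"])); return q[:2]/q[2]
def pp(c,l): return [(np.round(np.array(d["xy"])*[560,420],1),round(d["confidence"],2)) for d in pinpoint(c,l)]
def save(c,n,crop=None,size=(800,600)):
    a=c["img"][:,:,::-1]
    if crop: a=a[crop[1]:crop[3],crop[0]:crop[2]]
    cv2.imwrite(f"pics/{n}.png",cv2.resize(a,size,interpolation=3))
def step(p,yaw_y=None,grip=0.,zdown=True):
    """print tool-frame shift (units 30mm) to world TCP p and turn about tool z to make tool y axis dir = yaw_y"""
    s=read_state(); R=np.array(s["tcp_rot"]); d=R.T@(np.array(p)-s["position"])/0.03
    print("shift total",np.round(d,2), "max",np.round(np.abs(d).max(),1))
E
python3 - <<'E'
from h import *
t=capture("top"); s=capture("side")
print("gripper in top",proj(t,[.272,.562,.223]),"side",proj(s,[.272,.562,.223]))
crop=lambda x,y:(110+x/2,100+y/2)
sc=lambda x,y:(110+x*.4,140+y*.4)
for n,z,p in[("tubeA rod",.006,(243,264)),("A bend",.006,(200,264)),("A mouth1",.006,(293,246)),("A mouth2",.006,(293,283)),
 ("B rod",.006,(43,278)),("B bend",.006,(86,262)),
 ("rackc bl",.0,(338,218)),("br",.0,(520,246)),("fl",.0,(328,291)),("fr",.0,(512,321)),
 ("tray",.026,(557,167)),("tray",.026,(671,167)),("tray",.026,(676,324)),("tray",.026,(558,326)),("jar foot",0,(401,155)),("lid",.11,(495,145)),
 ("notebook",0,(116,300)),("nb",0,(180,314)),("nb",0,(155,411))]:
    print(n,onz(t,crop(*p),z))
for z,a in((.07,[(297.1,229.9),(327.1,231.8),(350.9,236.9)]),): print([onz(t,p,z) for p in a])
print([onz(s,p,.07) for p in[(253.1,239.2),(257.6,252.8),(260.5,270.1)]])
print("trap",tri((t,(355.8,177)),(s,(322,263.9))),"knob",tri((t,(358.2,167.6)),(s,(317.3,243.1))),"jar",tri((t,(310.2,180.2)),(s,(308,256.8))),"grip",tri((t,(310.1,165.6)),(s,(307,215.3))),"tray",tri((t,(413.5,224.6)),(s,(300.8,325.6))))
for c in(t,s): print([(np.round(np.array(d["extent"])*[560,420,560,420]),d["confidence"]) for d in search_frame(c,"tube_1_rod")])
save(t,"left",(0,150,240,330))
E
```

```text
gripper in top [ 39.66095157 303.60160772] side [165.36973195 138.70291366]
tubeA rod [0.4849 0.1077 0.006 ]
A bend [0.4833 0.1714 0.006 ]
A mouth1 [0.5136 0.0344 0.006 ]
A mouth2 [0.4585 0.0328 0.006 ]
B rod [0.457  0.4018 0.006 ]
B bend [0.4822 0.34   0.006 ]
rackc bl [ 0.5582 -0.0316  0.    ]
br [ 0.5226 -0.305   0.    ]
fl [ 0.4483 -0.0192  0.    ]
fr [ 0.4104 -0.2927  0.    ]
tray [ 0.6392 -0.3558  0.026 ]
tray [ 0.6435 -0.5263  0.026 ]
tray [ 0.4103 -0.5277  0.026 ]
tray [ 0.4033 -0.3552  0.026 ]
jar foot [ 0.657  -0.1249 -0.    ]
lid [ 0.6515 -0.2496  0.11  ]
notebook [0.4275 0.2938 0.    ]
nb [0.4091 0.1984 0.    ]
nb [0.2675 0.2285 0.    ]
[array([ 0.4888, -0.0837,  0.07  ]), array([ 0.4855, -0.1693,  0.07  ]), array([ 0.4725, -0.2373,  0.07  ])]
[array([ 0.4889, -0.0734,  0.07  ]), array([ 0.4827, -0.1569,  0.07  ]), array([ 0.4674, -0.2502,  0.07  ])]
trap [ 0.6559 -0.2547  0.0587] knob [ 0.6535 -0.246   0.133 ] jar [ 0.657  -0.126   0.0016] grip [ 0.6589 -0.1125  0.1556] tray [ 0.5265 -0.4372 -0.0009]
[]
[]
```

View pics/left.png

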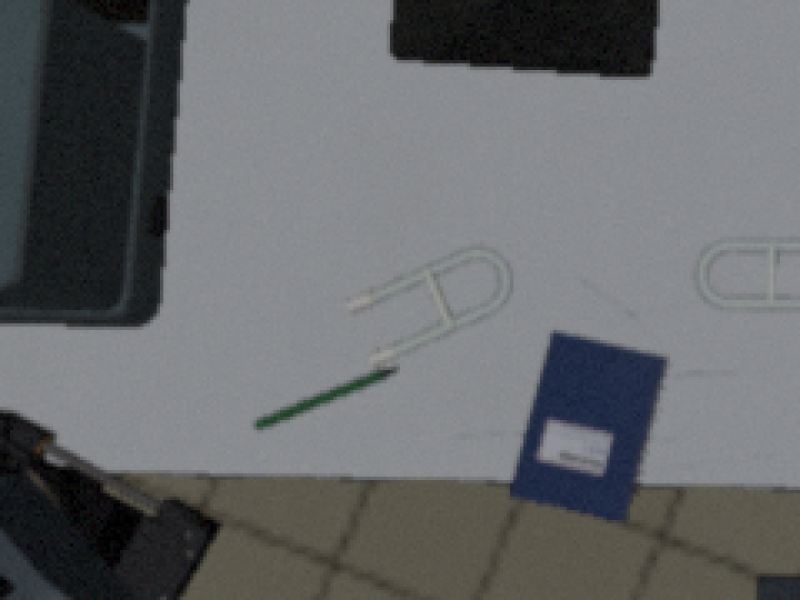

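>>> move_arm:
  increments:
    - [[-0.8,-0.2,0.07],[0,0,0],0.4]
    - [[-0.8,-0.2,0.07],[0,0,0],0.4]
    - [[-0.8,-0.2,0.07],[0,0,0],0.4]
    - [[-0.8,-0.2,0.07],[0,0,0],0.4]
    - [[-0.8,-0.2,0.07],[0,0,0],0.4]
    - [[-0.8,-0.2,0.07],[0,0,0],0.4]
    - [[-0.8,-0.2,0.07],[0,0,0],0.4]
    - [[-0.8,-0.2,0.07],[0,0,0],0.4]
    - [[-0.8,-0.25,0.07],[0,0,0],0.4]
    - [[-0.7,-0.25,0.07],[0,0,0],0.4]
    - [[0,0,0],[0,0,0.058],0.4]
    - [[0,0,0],[0,0,0.058],0.4]
    - [[0,0,0],[0,0,0.058],0.4]
    - [[0,0,0],[0,0,0.058],0.4]
    - [[0,0,0],[0,0,0.058],0.4]
    - [[0,0,0],[0,0,0.058],0.4]
    - [[0,0,0],[0,0,0.058],0.4]
    - [[0,0,0],[0,0,0.058],0.4]
    - [[0,0,0],[0,0,0.058],0.4]
    - [[0,0,0],[0,0,0.058],0.4]

```text
time_s: 3.37
position: [0.4585, 0.4022, 0.2016]
tcp_rot: [[0.102, 0.995, 0.0], [0.995, -0.102, 0.0], [0.0, 0.0, -1.0]]
force: [0.6, -0.8, 0.4]
opening: 0.6
grasp_force: 0.0
```

>>> move_arm:
  increments:
    - [[0,0,0],[0,0,0.058],0.4]
    - [[0,0,0],[0,0,0.058],0.4]
    - [[0,0,0],[0,0,0.058],0.4]
    - [[0,0,0],[0,0,0.058],0.4]
    - [[0,0,0],[0,0,0.058],0.4]
    - [[0,0,0],[0,0,0.058],0.4]
    - [[0,0,0],[0,0,0.058],0.4]
    - [[0,0,0],[0,0,0.058],0.4]
    - [[0,0,0],[0,0,0.058],0.4]
    - [[0,0,0],[0,0,0],0.4]
    - [[0,0,0],[0,0,0],0.4]

```text
time_s: 4.28
position: [0.4585, 0.4022, 0.2016]
tcp_rot: [[0.927, 0.376, 0.0], [0.376, -0.927, 0.0], [0.0, 0.0, -1.0]]
force: [-0.1, 0.2, 0.3]
opening: 0.6
grasp_force: 0.0
```

```bash
cat >> h.py <<'E'
def goto(p,y=None,tilt=0.):
    """p target TCP; y: yaw (deg) of tool y axis; tilt: rotation (deg) about tool x after that, +: tool-y end goes up for tool down"""
    s=read_state(); R=np.array(s["tcp_rot"]); d=R.T@(np.array(p)-s["position"])/0.03
    out=f"from {np.round(s['position'],4)} shift {np.round(d,3)} (|max| {np.abs(d).max():.2f})"
    if y is not None:
        from scipy.spatial.transform import Rotation as Ro
        a=np.radians(y); Y=np.array([np.cos(a),np.sin(a),0]); Z=np.array([0,0,-1.]); T=np.c_[np.cross(Y,Z),Y,Z]@Ro.from_euler("x",-tilt,degrees=True).as_matrix()
        v=Ro.from_matrix(R.T@T).as_rotvec(degrees=True); out+=f" turn {np.round(v/120,4)} rows {np.abs(v).max()/7.1:.1f}"
    print(out)
E
python3 - <<'E'
from h import *
s=read_state(); print(np.round(s["position"],4),np.round(s["tcp_rot"],3).tolist(),s["opening"],s["time_s"])
c=capture("wrist"); save(c,"w1",size=(560,420)); 
print(np.round(c["eye"],3),np.round(c["rotation"],2).tolist())
for p,k in pp(c,"tube_1_rod"): print(p,k,onz(c,p,.006))
E
```

```text
[0.4585 0.4022 0.2016] [[0.927, 0.376, 0.0], [0.376, -0.927, 0.0], [0.0, 0.0, -1.0]] 0.6000716579123044 4.2833
[0.526 0.43  0.364] [[0.38, -0.89, -0.25], [-0.93, -0.36, -0.1], [-0.0, 0.27, -0.96]]
```

View pics/w1.png

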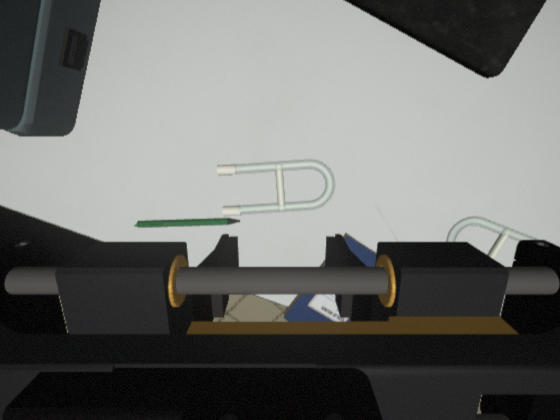

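```bash
python3 - <<'E'
from h import *
c=capture("wrist")
for p in[(280,187),(279,164),(281,210),(218,170),(222,211),(334,185)]: print(p,onz(c,p,.006))
r=onz(c,(280,187),.006); m=(onz(c,(218,170),.006)+onz(c,(222,211),.006))/2; b=onz(c,(334,185),.006)
print(np.linalg.norm(b-m),np.degrees(np.arctan2(*(b-m)[1::-1])), np.linalg.norm(b-r))
goto([r[0],r[1],.06],np.degrees(np.arctan2(*(b-m)[1::-1])))
E
```

```text
(280, 187) [0.4539 0.403  0.006 ]
(279, 164) [0.4799 0.4147 0.006 ]
(281, 210) [0.4268 0.3907 0.006 ]
(218, 170) [0.4452 0.4811 0.006 ]
(222, 211) [0.3974 0.4596 0.006 ]
(334, 185) [0.4813 0.3419 0.006 ]
0.14177236155189069 -64.962353816901 0.06696245216537403
from [0.4585 0.4021 0.2015] shift [-0.133 -0.085  4.718] (|max| 4.72) turn [ 0.     -0.     -0.0254] rows 0.4
```

>>> move_arm:
  increments:
    - [[-0.13,-0.085,0.9],[0,0,-0.025],0.5]
    - [[0,0,0.9],[0,0,0],0.5]
    - [[0,0,0.9],[0,0,0],0.5]
    - [[0,0,0.9],[0,0,0],0.5]
    - [[0,0,0.9],[0,0,0],0.5]
    - [[0,0,0.9],[0,0,0],0.5]
    - [[0,0,0.6],[0,0,0],0.5]
    - [[0,0,0.4],[0,0,0],0.5]
    - [[0,0,0.2],[0,0,0],0.5]
    - [[0,0,0],[0,0,0],0.5]
    - [[0,0,0],[0,0,0],1]
    - [[0,0,0],[0,0,0],1]
    - [[0,0,0],[0,0,0],1]
    - [[0,0,0],[0,0,0],1]
    - [[0,0,0],[0,0,0],1]
    - [[0,0,0],[0,0,0],1]
    - [[0,0,0],[0,0,0],1]

```text
time_s: 5.85
position: [0.4542, 0.4031, 0.004]
tcp_rot: [[0.907, 0.421, 0.001], [0.421, -0.907, 0.0], [0.001, 0.0, -1.0]]
force: [-0.1, -0.5, 3.2]
opening: 0.088
grasp_force: 30.0
```

>>> move_arm:
  increments:
    - [[0,0,-0.3],[0,0,0],1]
    - [[0,0,-0.6],[0,0,0],1]
    - [[0,0,-0.9],[0,0,0],1]
    - [[0,0,-0.9],[0,0,0],1]
    - [[0,0,-0.9],[0,0,0],1]
    - [[0,0,-0.9],[0,0,0],1]
    - [[0,0,-0.9],[0,0,0],1]
    - [[0,0,-0.9],[0,0,0],1]
    - [[0,0,-0.6],[0,0,0],1]
    - [[0,0,-0.3],[0,0,0],1]
    - [[0,0,0],[0,0,-0.053],1]
    - [[0,0,0],[0,0,-0.053],1]
    - [[0,0,0],[0,0,-0.053],1]
    - [[0,0,0],[0,0,-0.053],1]
    - [[0,0,0],[0,0,-0.053],1]
    - [[0,0,0],[0,0,-0.053],1]
    - [[0,0,0],[0,0,-0.053],1]
    - [[0,0,0],[0,0,-0.053],1]
    - [[0,0,0],[0,0,-0.053],1]
    - [[0,0,0],[0,0,0],1]

```text
time_s: 7.52
position: [0.4532, 0.4026, 0.2187]
tcp_rot: [[0.135, 0.991, -0.002], [0.991, -0.135, -0.001], [-0.001, -0.002, -1.0]]
force: [0.2, 0.2, -1.3]
opening: 0.09
grasp_force: 30.0
```

>>> move_arm:
  increments:
    - [[-0.4,0.1,0],[0,0,0],1]
    - [[-0.9,0.15,0],[0,0,0],1]
    - [[-1,0.15,0],[0,0,0],1]
    - [[-1,0.15,0],[0,0,0],1]
    - [[-1,0.15,0],[0,0,0],1]
    - [[-1,0.15,0],[0,0,0],1]
    - [[-1,0.15,0],[0,0,0],1]
    - [[-1,0.15,0],[0,0,0],1]
    - [[-1,0.15,0],[0,0,0],1]
    - [[-1,0.15,0],[0,0,0],1]
    - [[-1,0.15,0],[0,0,0],1]
    - [[-1,0.15,0],[0,0,0],1]
    - [[-1,0.15,0],[0,0,0],1]
    - [[-1,0.15,0],[0,0,0],1]
    - [[-1,0.15,0],[0,0,0],1]
    - [[-1,0.15,0],[0,0,0],1]
    - [[-1,0.15,0],[0,0,0],1]
    - [[-1,0.15,0],[0,0,0],1]
    - [[-1,0.15,0],[0,0,0],1]
    - [[-1,0.15,0],[0,0,0],1]

```text
time_s: 9.18
position: [0.4609, -0.1844, 0.2194]
tcp_rot: [[0.14, 0.99, -0.001], [0.99, -0.14, 0.0], [0.0, -0.001, -1.0]]
force: [1.2, -0.2, -1.3]
opening: 0.089
grasp_force: 30.0
```

>>> move_arm:
  increments:
    - [[-1,0.15,0],[0,0,0],1]
    - [[-1,0.15,0],[0,0,0],1]
    - [[-0.6,0.1,0],[0,0,0],1]
    - [[-0.3,0.1,0],[0,0,0],1]
    - [[0,0,0],[0,0,0],1]
    - [[0,0,0],[0,0,0],1]

```text
time_s: 9.68
position: [0.4643, -0.2702, 0.2192]
tcp_rot: [[0.139, 0.99, -0.001], [0.99, -0.139, 0.002], [0.001, -0.001, -1.0]]
force: [-0.2, 0.4, -0.6]
opening: 0.091
grasp_force: 30.0
```

```bash
python3 - <<'E'
from h import *
s=read_state(); print(np.round(s["position"],4),s["opening"],s["time_s"])
c=capture("wrist"); save(c,"w2",size=(800,600)); 
for p,k in pp(c,"place_1"): print(p,k,onz(c,p,.07))
for p,k in pp(c,"tube_1_rod"): print(p,k,"tube")
E
```

```text
[ 0.4643 -0.2702  0.2192] 0.09104468257799546 9.6833
[282.9  81. ] 0.67 [ 0.4804 -0.1579  0.07  ]
[287.9 165.4] 0.62 [ 0.4742 -0.2408  0.07  ]
```

View pics/w2.png

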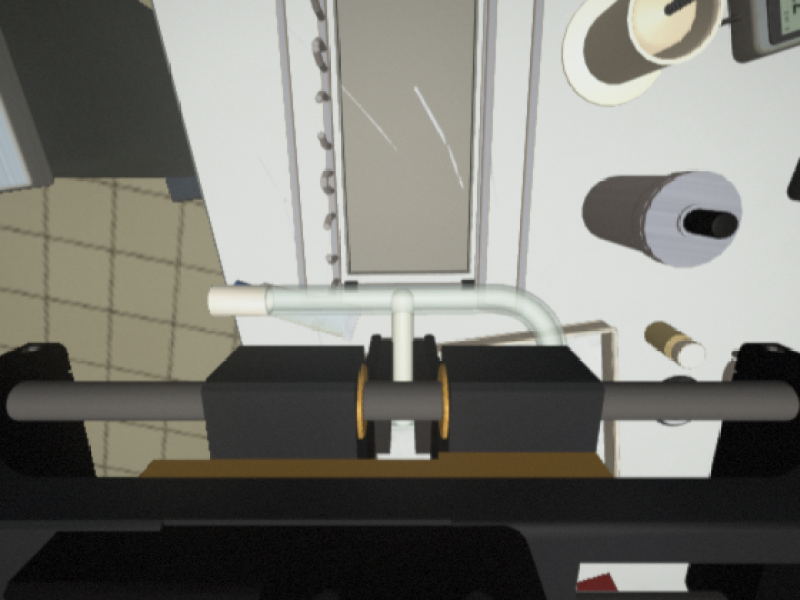

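```bash
cat > rk.py <<'E'
from h import *
c=capture("wrist")
f=.7
L={}
for n,z,a,b in[("fguard",.051,(278,0),(303,285)),("bguard",.087,(539,0),(520,290)),("back",.072,(487,0),(478,275))]:
    A=onz(c,np.array(a)*f,z);B=onz(c,np.array(b)*f,z);d=A-B;L[n]=(A,B)
    print(n,A,B,"yaw",np.degrees(np.arctan2(-d[0],d[1])))
yaw=np.radians(-7.8);X=np.array([np.cos(yaw),np.sin(yaw)]);Y=np.array([-X[1],X[0]])
for n,o in(("fguard",-.086),("bguard",.08),("back",.055)):
    print(n,"rack origin along X:",[round(float(p[:2]@X-o),4) for p in L[n]])
for r,cc in((10,319),(52,319),(97,322),(140,324),(181,327),(220,329),(258,332)):
    p=onz(c,(cc*f,r*f),.08); print(r,np.round([p[:2]@X,p[:2]@Y],4))
for p in((.4804,-.1579),(.4742,-.2408),(.489,-.078)): print(np.round([np.dot(p,X),np.dot(p,Y)],4))
E
python3 rk.py
```

```text
fguard [ 0.4053 -0.0697  0.051 ] [ 0.3822 -0.2698  0.051 ] yaw -6.5852050990095305
bguard [ 0.5703 -0.1051  0.087 ] [ 0.5476 -0.2868  0.087 ] yaw -7.121135309856536
back [ 0.5423 -0.096   0.072 ] [ 0.5206 -0.2754  0.072 ] yaw -6.896919866239065
fguard rack origin along X: [0.497, 0.5013]
bguard rack origin along X: [0.4993, 0.5015]
back rack origin along X: [0.4953, 0.4982]
10 [ 0.4438 -0.0296]
52 [ 0.4425 -0.0532]
97 [ 0.443  -0.0798]
140 [ 0.4431 -0.1066]
181 [ 0.4438 -0.1333]
220 [ 0.4438 -0.1601]
258 [ 0.4448 -0.1876]
[ 0.4974 -0.0912]
[ 0.5025 -0.1742]
[ 0.4951 -0.0109]
```

```bash
python3 - <<'E'
from h import *
c=capture("wrist");s=read_state();R=np.array(s["tcp_rot"])
for p in((402,297),(230,300),(480,298)):
    q=onz(c,np.array(p)*.7,s["position"][2]+.002+.0); print(p,np.round(R.T@(q-s["position"]),4))
goto([.473,-.2405,.15],-6.9,12)
E
```

```text
(402, 297) [ 0.0276 -0.0012 -0.002 ]
(230, 300) [ 0.0264 -0.0697 -0.002 ]
(480, 298) [ 0.0272  0.0299 -0.002 ]
from [ 0.465  -0.2694  0.2196] shift [0.99  0.134 2.32 ] (|max| 2.32) turn [-0.1002  0.0006 -0.0076] rows 1.7
```

>>> move_arm:
  increments:
    - [[0.24,0.035,0.2],[0,0,0],1]
    - [[0.24,0.035,0.5],[0,0,0],1]
    - [[0.24,0.035,0.5],[0,0,0],1]
    - [[0.23,0.035,0.5],[0,0,0],1]
    - [[0,0,0.4],[0,0,0],1]
    - [[0,0,0.2],[0,0,0],1]
    - [[0,0,0],[-0.033,0,-0.0025],1]
    - [[0,0,0],[-0.033,0,-0.0025],1]
    - [[0,0,0],[-0.034,0,-0.0025],1]
    - [[0,0,0],[0,0,0],1]
    - [[0,0,0],[0,0,0],1]

```text
time_s: 10.85
position: [0.4725, -0.2428, 0.1506]
tcp_rot: [[0.123, 0.971, 0.204], [0.992, -0.12, -0.026], [-0.001, 0.206, -0.979]]
force: [0.1, -0.2, -1.7]
opening: 0.09
grasp_force: 30.0
```

```bash
python3 - <<'E'
from h import *
goto([.473,-.2415,.10],-6.9,12); goto([.473,-.2415,.069])
c=capture("wrist"); save(c,"w3",size=(800,600))
for p,k in pp(c,"place_1"): print(p,k,onz(c,p,.07))
E
```

```text
from [ 0.4725 -0.2428  0.1506] shift [ 0.045 -0.336  1.652] (|max| 1.65) turn [-0.0009  0.0007 -0.0012] rows 0.0
from [ 0.4725 -0.2428  0.1506] shift [ 0.046 -0.549  2.663] (|max| 2.66)
[263.9 215.1] 0.67 [ 0.4729 -0.2456  0.07  ]
[260.2 109.2] 0.63 [ 0.4821 -0.1593  0.07  ]
```

View pics/w3.png

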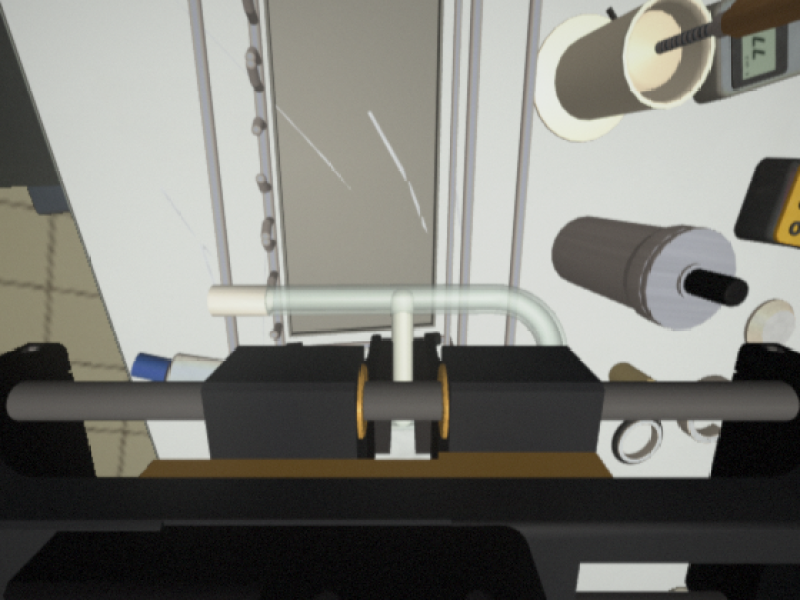

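```bash
python3 - <<'E'
from h import *
c=capture("wrist");f=.7
yaw=np.radians(-6.9);X=np.array([np.cos(yaw),np.sin(yaw)]);Y=np.array([-X[1],X[0]])
for p in((253,70),(260,126),(263,183),(268,232),(274,283),(277,332)):
    q=onz(c,np.array(p)*f,.077)[:2]; print(p,np.round([q@X,q@Y],4))
for p in((.4729,-.2456),(.473,-.2415),(.4821,-.1593)): print(np.round([np.dot(p,X),np.dot(p,Y)],4))
for n,z,o,a,b in(("fg",.051,-.086,(196,0),(232,345)),("bg",.087,.08,(535,0),(513,340)),("bk",.072,.055,(475,0),(462,340))):
    q=[onz(c,np.array(p)*f,z)[:2] for p in(a,b)]; d=q[0]-q[1]; print(n,[round(float(p@X-o),4) for p in q],np.degrees(np.arctan2(-d[0],d[1])))
E
```

```text
(253, 70) [ 0.4421 -0.0627]
(260, 126) [ 0.4431 -0.0877]
(263, 183) [ 0.4421 -0.115 ]
(268, 232) [ 0.4424 -0.1402]
(274, 283) [ 0.4433 -0.1681]
(277, 332) [ 0.4426 -0.1966]
[ 0.499 -0.187]
[ 0.4986 -0.1829]
[ 0.4977 -0.1002]
fg [0.5012, 0.4986] -7.698528520506919
bg [0.5009, 0.503] -6.229234190088668
bk [0.4999, 0.5003] -6.76821341925085
```

```bash
python3 - <<'E'
from h import *
goto([.474,-.244,.069])
E
```

```text
from [ 0.4744 -0.2439  0.1511] shift [ 0.003 -0.582  2.673] (|max| 2.67)
```

>>> move_arm:
  increments:
    - [[0,-0.09,0.4],[0,0,0],1]
    - [[0,-0.1,0.5],[0,0,0],1]
    - [[0,-0.1,0.5],[0,0,0],1]
    - [[0,-0.1,0.45],[0,0,0],1]
    - [[0,-0.08,0.35],[0,0,0],1]
    - [[0,-0.06,0.25],[0,0,0],1]
    - [[0,-0.03,0.12],[0,0,0],1]
    - [[0,-0.02,0.06],[0,0,0],1]
    - [[0,0,0],[0,0,0],1]
    - [[0,0,0],[0,0,0],1]

```text
time_s: 11.83
position: [0.473, -0.2435, 0.0702]
tcp_rot: [[0.122, 0.971, 0.207], [0.993, -0.118, -0.028], [-0.002, 0.209, -0.978]]
force: [0.2, -0.6, -0.8]
opening: 0.093
grasp_force: 30.0
```

>>> move_arm:
  increments:
    - [[0,-0.01,0.06],[0,0,0],1]
    - [[0,0,0],[0,0,0],1]
    - [[0,0,0],[0,0,0],0.6]
    - [[0,0,0],[0,0,0],0.6]
    - [[0,0,0],[0,0,0],0.6]
    - [[0,0,0],[0,0,0],0.6]
    - [[0,0,-0.3],[0,0,0],0.6]
    - [[0,0,-0.6],[0,0,0],0.6]
    - [[0,0,-0.9],[0,0,0],0.6]
    - [[0,0,-0.9],[0,0,0],0.6]
    - [[-0.9,0,-0.9],[0,0,0],0.6]
    - [[-0.9,0,-0.7],[0.05,0,0],0.6]
    - [[-0.9,0,-0.6],[0.05,0,0],0.6]
    - [[0,0,0],[0,0,0],0.6]
    - [[0,0,0],[0,0,0],0.6]

```text
time_s: 13.08
position: [0.4359, -0.3225, 0.2143]
tcp_rot: [[0.123, 0.992, 0.004], [0.992, -0.123, -0.006], [-0.006, 0.005, -1.0]]
force: [-0.0, 0.8, -0.4]
opening: 0.401
grasp_force: 0.0
```

```bash
python3 - <<'E'
from h import *
s=read_state(); print(np.round(s["position"],4),s["time_s"])
c=capture("wrist"); save(c,"w4",(60,0,500,330),(800,600))
for p,k in pp(c,"tube_1_rod"): print(p,k,onz(c,p,.07))
for p,k in pp(c,"place_1"): print(p,k,onz(c,p,.07))
for p,k in pp(c,"lid_knob"): print(p,k,onz(c,p,.124))
E
```

```text
[ 0.4359 -0.3225  0.2143] 13.0833
[539.7  88.6] 0.6 [ 0.6987 -0.2491  0.07  ]
[309.1 110.7] 0.94 [ 0.4733 -0.2419  0.07  ]
[311.1  16.3] 0.66 [ 0.4831 -0.1603  0.07  ]
[539.1  91.3] 0.78 [ 0.6535 -0.2509  0.124 ]
```

View pics/w4.png

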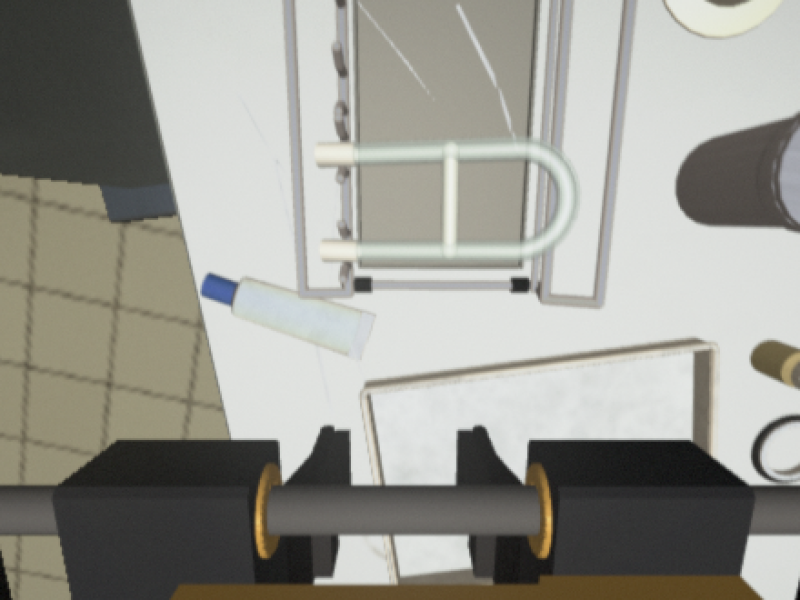

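>>> move_arm:
  increments:
    - [[0.1,0.5,0],[0,0,0],0]
    - [[0.1,0.9,0],[0,0,0],0]
    - [[0.1,0.9,0],[0,0,0],0]
    - [[0.1,0.9,0],[0,0,0],0]
    - [[0.1,0.9,0],[0,0,0],0]
    - [[0.1,0.9,0],[0,0,0],0]
    - [[0.1,0.9,0],[0,0,0],0]
    - [[0.1,0.7,0],[0,0,0],0]
    - [[0.1,0.4,0],[0,0,0],0]
    - [[0,0,0],[0,0,0],0]
    - [[0,0,0],[0,0,0],0]

```text
time_s: 14.2
position: [0.6451, -0.3173, 0.2105]
tcp_rot: [[0.12, 0.993, -0.003], [0.993, -0.12, 0.0], [-0.0, -0.003, -1.0]]
force: [-0.5, 0.5, -0.2]
opening: 0.992
grasp_force: 0.0
```

```bash
python3 - <<'E'
from h import *
s=read_state(); print(np.round(s["position"],4),s["time_s"])
c=capture("wrist"); save(c,"w5",size=(560,420))
for n,z in(("lid_knob",.124),("brush_grip",.152),("jar_floor",.007),("vial",.027),("trap_mid",.0525)):
    for p,k in pp(c,n): print(n,p,k,onz(c,p,z))
E
```

```text
[ 0.6451 -0.3173  0.2105] 14.2
lid_knob [283.  130.1] 0.84 [ 0.6534 -0.2497  0.124 ]
jar_floor [271.2   8. ] 0.88 [ 0.6558 -0.1234  0.007 ]
jar_floor [210.2 278.9] 0.41 [ 0.5289 -0.4395  0.007 ]
jar_floor [280.4 132.9] 0.27 [ 0.6497 -0.2555  0.007 ]
vial [322.1 222.8] 0.93 [ 0.6881 -0.3686  0.027 ]
```

View pics/w5.png

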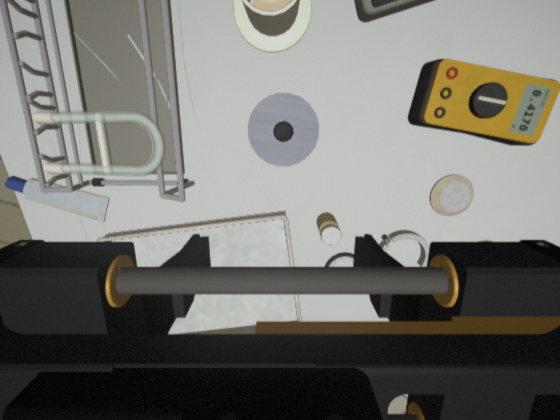

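```bash
python3 - <<'E'
from h import *
goto([.6534,-.2497,.115],-6.9)
E
```

```text
from [ 0.6452 -0.3189  0.2123] shift [ 2.328 -0.009  3.241] (|max| 3.24) turn [-0.0002  0.0007 -0.0011] rows 0.0
```

>>> move_arm:
  increments:
    - [[0.4,0,0],[0,0,0],0.4]
    - [[0.6,0,0],[0,0,0],0.4]
    - [[0.7,0,0.2],[0,0,0],0.4]
    - [[0.4,0,0.5],[0,0,0],0.4]
    - [[0.2,0,0.7],[0,0,0],0.4]
    - [[0,0,0.7],[0,0,0],0.4]
    - [[0,0,0.5],[0,0,0],0.4]
    - [[0,0,0.4],[0,0,0],0.4]
    - [[0,0,0.2],[0,0,0],0.4]
    - [[0,0,0],[0,0,0],0.4]
    - [[0,0,0],[0,0,0],1]
    - [[0,0,0],[0,0,0],1]
    - [[0,0,0],[0,0,0],1]
    - [[0,0,0],[0,0,0],1]
    - [[0,0,0],[0,0,0],1]
    - [[0,0,0],[0,0,0],1]
    - [[0,0,-0.2],[0,0,0],1]
    - [[0,0,-0.4],[0,0,0],1]
    - [[0,0,-0.7],[0,0,0],1]
    - [[0,0,-0.7],[0,0,0],1]

```text
time_s: 16.17
position: [0.654, -0.25, 0.1767]
tcp_rot: [[0.122, 0.993, -0.002], [0.993, -0.122, -0.001], [-0.001, -0.002, -1.0]]
force: [1.0, 0.7, -1.1]
opening: 0.176
grasp_force: 30.0
```

```bash
python3 - <<'E'
from h import *
s=read_state();print(s["opening"],s["grasp_force"],s["force"])
goto([.465,-.441,.15],-6.9)
E
```

```text
0.17576507946053077 29.986517429351807 [ 0.96758168  0.69673369 -1.05094435]
from [ 0.654  -0.25    0.1767] shift [-7.084 -5.476  0.904] (|max| 7.08) turn [-0.0007  0.0005 -0.0008] rows 0.0
```

>>> move_arm:
  increments:
    - [[-0.4,-0.3,0],[0,0,0],1]
    - [[-0.9,-0.7,0],[0,0,0],1]
    - [[-1,-0.8,0],[0,0,0],1]
    - [[-1,-0.8,0],[0,0,0],1]
    - [[-1,-0.8,0],[0,0,0],1]
    - [[-1,-0.8,0],[0,0,0],1]
    - [[-0.9,-0.7,0],[0,0,0],1]
    - [[-0.58,-0.38,0],[0,0,0],1]
    - [[-0.3,-0.2,0.2],[0,0,0],1]
    - [[0,0,0.7],[0,0,0],1]
    - [[0,0,0.9],[0,0,0],1]
    - [[0,0,0.9],[0,0,0],1]
    - [[0,0,0.9],[0,0,0],1]
    - [[0,0,0.7],[0,0,0],1]
    - [[0,0,0.4],[0,0,0],1]
    - [[0,0,0.3],[0,0,0],1]
    - [[0,0,0.15],[0,0,0],1]
    - [[0,0,0.1],[0,0,0],1]
    - [[0,0,0],[0,0,0],1]
    - [[0,0,0],[0,0,0],1]

```text
time_s: 17.83
position: [0.4661, -0.4421, 0.0203]
tcp_rot: [[0.121, 0.993, 0.001], [0.993, -0.121, -0.004], [-0.004, 0.002, -1.0]]
force: [0.3, 0.1, 1.8]
opening: 0.172
grasp_force: 30.0
```

>>> move_arm:
  increments:
    - [[0,0,0.05],[0,0,0],1]
    - [[0,0,0],[0,0,0],1]
    - [[0,0,0],[0,0,0],0.4]
    - [[0,0,0],[0,0,0],0.4]
    - [[0,0,0],[0,0,0],0.4]
    - [[0,0,0],[0,0,0],0.4]
    - [[0,0,0],[0,0,0],0.4]
    - [[0,0,-0.3],[0,0,0],0.4]
    - [[0,0,-0.8],[0,0,0],0.4]
    - [[0,0,-1],[0,0,0],0.4]
    - [[0,0,-1],[0,0,0],0.4]
    - [[0,0,-1],[0,0,0],0.4]
    - [[0,0,-1],[0,0,0],0.4]
    - [[0,0,-1],[0,0,0],0.4]
    - [[0,0,-1],[0,0,0],0.4]
    - [[0,0,-0.9],[0,0,0],0.4]

```text
time_s: 19.17
position: [0.4654, -0.4409, 0.26]
tcp_rot: [[0.122, 0.993, 0.001], [0.993, -0.122, -0.003], [-0.003, 0.001, -1.0]]
force: [0.8, -0.2, 0.6]
opening: 0.6
grasp_force: 0.0
```

```bash
python3 - <<'E'
from h import *
s=read_state();print(s["time_s"])
t=capture("top");d=capture("side")
for n,z in(("lid_knob",.026),("trap_mid",.0525),("brush_grip",.152),("jar_floor",.007),("tray_mid",.003),("tube_1_rod",.006)):
    for c in(t,d):
        for p,k in pp(c,n): print(n,p,k,onz(c,p,z))
goto([.655,-.19,.27],-6.9)
E
```

```text
19.1667
lid_knob [417.3 238.5] 0.54 [ 0.4769 -0.4391  0.026 ]
lid_knob [277.3 322.1] 0.51 [ 0.4649 -0.4352  0.026 ]
trap_mid [354.1 175.3] 0.66 [ 0.6557 -0.249   0.0525]
trap_mid [317.4 267. ] 0.93 [ 0.6468 -0.2577  0.0525]
brush_grip [311.6 164.5] 0.61 [ 0.6613 -0.1165  0.152 ]
brush_grip [305.2 213.2] 0.64 [ 0.6623 -0.0909  0.152 ]
jar_floor [418.4 240.8] 0.26 [ 0.472  -0.4475  0.007 ]
jar_floor [310.5 256. ] 0.74 [ 0.6732 -0.1306  0.007 ]
jar_floor [297.8 325.4] 0.51 [ 0.5214 -0.4426  0.007 ]
tray_mid [417.  224.7] 0.79 [ 0.5205 -0.4452  0.003 ]
tray_mid [319.  234.2] 0.58 [ 0.4849 -0.1523  0.003 ]
tray_mid [301.  327.3] 0.55 [ 0.5289 -0.4479  0.003 ]
tray_mid [335.  245.6] 0.16 [ 0.7812 -0.0863  0.003 ]
from [ 0.4653 -0.4408  0.2567] shift [ 9.068  5.257 -0.454] (|max| 9.07) turn [-0.0003  0.0004 -0.0008] rows 0.0
```

>>> move_arm:
  increments:
    - [[0.5,0.3,-0.2],[0,0,0],0.3]
    - [[0.9,0.5,-0.2],[0,0,0],0.3]
    - [[1,0.6,0],[0,0,0],0.3]
    - [[1,0.6,0],[0,0,0],0.3]
    - [[1,0.6,0],[0,0,0],0.3]
    - [[1,0.6,0],[0,0,0],0.3]
    - [[1,0.6,0],[0,0,0],0.3]
    - [[1,0.6,0],[0,0,0],0.3]
    - [[0.9,0.5,0],[0,0,0],0.3]
    - [[0.5,0.3,0],[0,0,0],0.3]
    - [[0.2,0.1,0],[0,0,0],0.3]
    - [[0,0,0],[0,0,0],0.3]
    - [[0,0,0],[0,0,0],0.3]

```text
time_s: 20.95
position: [0.6556, -0.1928, 0.2687]
tcp_rot: [[0.122, 0.993, -0.001], [0.993, -0.122, -0.002], [-0.002, -0.001, -1.0]]
force: [-0.3, -0.5, 0.4]
opening: 0.702
grasp_force: 0.0
```

```bash
python3 - <<'E'
from h import *
s=read_state(); print(np.round(s["position"],4),s["time_s"])
c=capture("wrist"); save(c,"w6",size=(800,600))
for n,z in(("brush_grip",.152),("brush_tip",.007),("jar_floor",.007),("trap_mid",.0525)):
    for p,k in pp(c,n): print(n,p,k,onz(c,p,z))
E
```

```text
[ 0.6556 -0.1928  0.2687] 20.95
brush_grip [274.7 124.3] 0.71 [ 0.6573 -0.1203  0.152 ]
brush_tip [147.7 235.9] 0.46 [ 0.4382 -0.2619  0.007 ]
jar_floor [277.3 125. ] 0.9 [ 0.6573 -0.1225  0.007 ]
trap_mid [287.3 226. ] 0.77 [ 0.6549 -0.2555  0.0525]
```

View pics/w6.png

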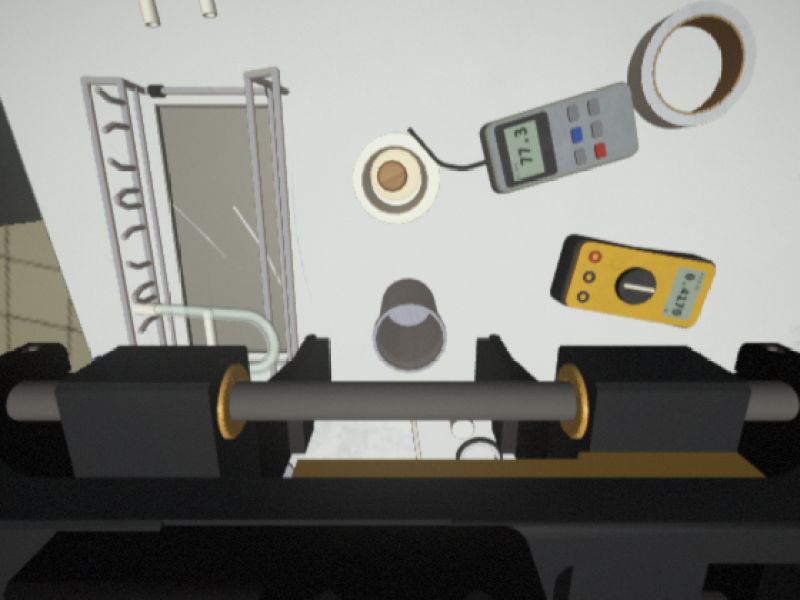

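```bash
python3 - <<'E'
from h import *
c=capture("wrist");f=.7
print("handle",onz(c,np.array((393,176))*f,.187),"foot",onz(c,np.array((396.5,177.5))*f,.004),"cup mouth",onz(c,np.array((409.5,333))*f,.105),"grip",onz(c,np.array((393,176))*f,.152))
h=onz(c,np.array((393,176))*f,.187)
goto([h[0],h[1],.136],-6.9)
E
```

```text
handle [ 0.6585 -0.1201  0.187 ] foot [ 0.6579 -0.1224  0.004 ] cup mouth [ 0.6541 -0.2463  0.105 ] grip [ 0.6578 -0.1202  0.152 ]
from [ 0.6555 -0.1936  0.269 ] shift [ 2.45  -0.204  4.43 ] (|max| 4.43) turn [-0.      0.0009 -0.0016] rows 0.0
```

>>> move_arm:
  increments:
    - [[0.5,-0.05,0],[0,0,0],0.3]
    - [[0.7,-0.05,0],[0,0,0],0.3]
    - [[0.7,-0.05,0],[0,0,0],0.3]
    - [[0.4,-0.05,0],[0,0,0],0.3]
    - [[0.13,0,0.2],[0,0,0],0.3]
    - [[0,0,0.7],[0,0,0],0.3]
    - [[0,0,0.9],[0,0,0],0.3]
    - [[0,0,0.9],[0,0,0],0.3]
    - [[0,0,0.9],[0,0,0],0.3]
    - [[0,0,0.5],[0,0,0],0.3]
    - [[0,0,0.3],[0,0,0],0.3]
    - [[0,0,0],[0,0,0],0.3]
    - [[0,0,0],[0,0,0],1]
    - [[0,0,0],[0,0,0],1]
    - [[0,0,0],[0,0,0],1]
    - [[0,0,0],[0,0,0],1]
    - [[0,0,0],[0,0,0],1]
    - [[0,0,0],[0,0,0],1]
    - [[0,0,0],[0,0,0],1]

```text
time_s: 22.83
position: [0.6591, -0.1195, 0.1372]
tcp_rot: [[0.122, 0.993, 0.0], [0.993, -0.122, -0.002], [-0.002, 0.001, -1.0]]
force: [0.1, -0.5, -0.0]
opening: 0.253
grasp_force: 0.0
```

>>> move_arm:
  increments:
    - [[0,0,0],[0,0,0],1]
    - [[0,0,0],[0,0,0],1]
    - [[0,0,0],[0,0,0],1]
    - [[0,0,-0.2],[0,0,0],1]
    - [[0,0,-0.5],[0,0,0],1]
    - [[0,0,-0.8],[0,0,0],1]
    - [[0,0,-0.8],[0,0,0],1]
    - [[0,0,-0.8],[0,0,0],1]
    - [[0,0,-0.6],[0,0,0],1]
    - [[0,0,-0.4],[0,0,0],1]
    - [[0,0,-0.1],[0,0,0],1]
    - [[0,0,0],[0,0,0],1]
    - [[0,0,0],[0,0,0],1]

```text
time_s: 23.92
position: [0.6583, -0.119, 0.2615]
tcp_rot: [[0.122, 0.993, -0.002], [0.993, -0.122, -0.001], [-0.001, -0.002, -1.0]]
force: [0.1, 0.5, -0.4]
opening: 0.2
grasp_force: 30.0
```

```bash
python3 - <<'E'
from h import *
s=read_state();print(s["opening"],s["grasp_force"],s["force"],s["time_s"])
d=capture("side")
for n in("brush_grip","brush_tip","trap_mid"): print(n,pp(d,n))
P=s["position"]
for n,p in(("grip",P+np.array([0,0,.015])),("tip",P+np.array([0,0,-.13])),("trap mid",[.6545,-.248,.0525]),("cup mouth",[.6545,-.248,.105])): print(n,proj(d,p).round(1))
save(d,"s7",(240,150,400,270))
goto([.6545,-.247,P[2]],-6.9)
E
```

```text
0.19991047662346498 29.997645537368953 [ 0.13787411  0.48035795 -0.35731328] 23.9167
brush_grip [(array([309.1, 182. ]), 0.93), (array([262. , 270.4]), 0.7)]
brush_tip [(array([305.7, 219.1]), 0.72)]
trap_mid [(array([317. , 267.1]), 0.8)]
grip [308.6 182.3]
tip [306.7 222.8]
trap mid [318.6 264.9]
cup mouth [319.5 250.7]
from [ 0.6583 -0.119   0.2611] shift [-4.25   0.393 -0.011] (|max| 4.25) turn [-0.0014  0.0005 -0.0008] rows 0.0
```

View pics/s7.png

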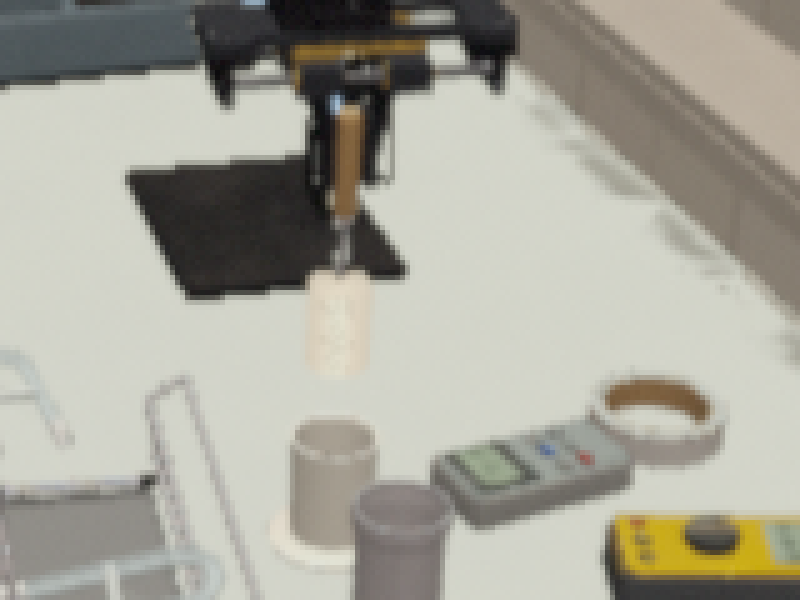

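>>> move_arm:
  increments:
    - [[-0.4,0.04,0],[0,0,0],1]
    - [[-0.8,0.07,0],[0,0,0],1]
    - [[-0.9,0.08,0],[0,0,0],1]
    - [[-0.9,0.08,0],[0,0,0],1]
    - [[-0.8,0.07,0],[0,0,0],1]
    - [[-0.45,0.03,0],[0,0,0],1]
    - [[0,0,0],[0,0,0],1]
    - [[0,0,0.3],[0,0,0],1]
    - [[0,0,0.5],[0,0,0],1]
    - [[0,0,0.6],[0,0,0],1]
    - [[0,0,0.6],[0,0,0],1]
    - [[0,0,0],[0,0,0],1]

```text
time_s: 25.12
position: [0.6521, -0.2439, 0.198]
tcp_rot: [[0.12, 0.993, -0.008], [0.993, -0.12, 0.003], [0.002, -0.008, -1.0]]
force: [-1.6, -0.3, -2.3]
opening: 0.205
grasp_force: 30.0
```

```bash
python3 - <<'E'
from h import *
s=read_state();print(s["position"],s["force"],s["opening"])
c=capture("wrist"); save(c,"w8",(150,100,450,325),(600,450))
E
```

```text
[ 0.65209383 -0.24387961  0.19802122] [-1.58618698 -0.27217592 -2.27279591] 0.20518651969691779
```

View pics/w8.png

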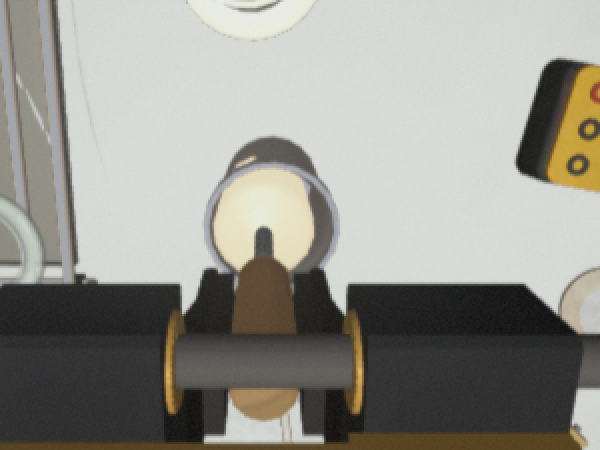

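>>> move_arm:
  increments:
    - [[0,0.1,0],[0,0,0],1]
    - [[0,0,0.4],[0,0,0],1]
    - [[0,0,0.5],[0,0,0],1]
    - [[0,0,0.5],[0,0,0],1]
    - [[0,0,0.35],[0,0,0],1]
    - [[0,0,0.2],[0,0,0],1]
    - [[0,0,0],[0,0,0],1]
    - [[0,0,0],[0,0,0],1]

```text
time_s: 25.83
position: [0.6578, -0.2477, 0.1446]
tcp_rot: [[0.122, 0.993, 0.0], [0.993, -0.122, -0.002], [-0.002, 0.0, -1.0]]
force: [0.0, 0.8, -0.4]
opening: 0.196
grasp_force: 30.0
```

>>> move_arm:
  increments:
    - [[0,0,0.1],[0,0,0],1]
    - [[0,0,0.05],[0,0,0],1]
    - [[0,0,0],[0,0,0],1]
    - [[0,0,0],[0,0,0],1]

```text
time_s: 26.17
position: [0.6576, -0.2478, 0.1404]
tcp_rot: [[0.122, 0.993, 0.0], [0.993, -0.122, -0.002], [-0.002, 0.001, -1.0]]
force: [-0.4, 0.7, -0.7]
opening: 0.197
grasp_force: 30.0
```

>>> move_arm:
  increments:
    - [[0,0,0.1],[0,0,0],1]
    - [[0,0,0],[0,0,0],1]
    - [[0,0,0],[0,0,0],1]
    - [[0,0,-0.5],[0,0,0],1]
    - [[0,0,-0.7],[0,0,0],1]
    - [[0,0,-0.7],[0,0,0],1]
    - [[0,0,-0.6],[0,0,0],1]
    - [[0,0,-0.4],[0,0,0],1]
    - [[0,0,0],[0,0,0],1]
    - [[0,0,0],[0,0,0],1]
    - [[0,0,0.5],[0,0,0],1]
    - [[0,0,0.7],[0,0,0],1]
    - [[0,0,0.7],[0,0,0],1]
    - [[0,0,0.6],[0,0,0],1]
    - [[0,0,0.4],[0,0,0],1]
    - [[0,0,0],[0,0,0],1]
    - [[0,0,0],[0,0,0],1]

```text
time_s: 27.58
position: [0.6568, -0.2473, 0.1353]
tcp_rot: [[0.122, 0.993, -0.003], [0.993, -0.122, -0.0], [-0.001, -0.002, -1.0]]
force: [0.8, 0.5, -0.5]
opening: 0.2
grasp_force: 30.0
```

```bash
python3 - <<'E'
from h import *
s=read_state();print(s["position"],s["force"],s["opening"])
c=capture("wrist"); d=capture("side")
for n in("trap_mid","brush_grip"):print(n,pp(c,n),pp(d,n))
print(proj(d,[.6545,-.248,.0525]),proj(d,s["position"]+np.array([0,0,.015])))
E
```

```text
[ 0.65675428 -0.24734198  0.13533506] [ 0.79446253  0.52065122 -0.52168039] 0.19961387500984062
trap_mid [(array([ 58.8, 235.9]), 0.49)] [(array([263.2, 270.6]), 0.24)]
brush_grip [] [(array([319.9, 238.9]), 0.67), (array([308. , 256.5]), 0.47)]
[318.60033967 264.8756971 ] [320.95811024 237.74321797]
```

>>> move_arm:
  increments:
    - [[0,0,-0.5],[0,0,0],1]
    - [[0,0,-0.7],[0,0,0],1]
    - [[0,0,-0.7],[0,0,0],1]
    - [[0,0,-0.6],[0,0,0],1]
    - [[0,0,-0.4],[0,0,0],1]
    - [[0,0,0],[0,0,0],1]
    - [[0,0,0],[0,0,0],1]
    - [[0,0,0.5],[0,0,0],1]
    - [[0,0,0.7],[0,0,0],1]
    - [[0,0,0.7],[0,0,0],1]
    - [[0,0,0.6],[0,0,0],1]
    - [[0,0,0.4],[0,0,0],1]
    - [[0,0,0],[0,0,0],1]
    - [[0,0,0],[0,0,0],1]
    - [[0,0,-0.5],[0,0,0],1]
    - [[0,0,-0.7],[0,0,0],1]
    - [[0,0,-0.7],[0,0,0],1]
    - [[0,0,-0.6],[0,0,0],1]
    - [[0,0,-0.4],[0,0,0],1]
    - [[0,0,0],[0,0,0],1]

```text
time_s: 29.55
position: [0.6592, -0.2484, 0.2276]
tcp_rot: [[0.122, 0.993, 0.006], [0.993, -0.122, -0.005], [-0.004, 0.006, -1.0]]
force: [-0.4, -0.4, 0.4]
opening: 0.199
grasp_force: 30.0
```

>>> move_arm:
  increments:
    - [[0,0,0],[0,0,0],1]
    - [[0,0,-0.5],[0,0,0],1]
    - [[0,0,-0.5],[0,0,0],1]
    - [[0,0,-0.4],[0,0,0],1]
    - [[0,0,0],[0,0,0],1]
    - [[0.4,-0.05,0],[0,0,0],1]
    - [[0.8,-0.09,0],[0,0,0],1]
    - [[0.9,-0.1,0],[0,0,0],1]
    - [[0.9,-0.1,0],[0,0,0],1]
    - [[0.8,-0.09,0],[0,0,0],1]
    - [[0.45,-0.04,0],[0,0,0],1]
    - [[0,0,0],[0,0,0],1]
    - [[0,0,0],[0,0,0],1]

```text
time_s: 30.63
position: [0.6587, -0.1186, 0.265]
tcp_rot: [[0.12, 0.993, -0.001], [0.993, -0.12, -0.002], [-0.002, -0.001, -1.0]]
force: [-0.1, -1.3, -0.5]
opening: 0.198
grasp_force: 30.0
```

```bash
python3 - <<'E'
from h import *
s=read_state();print(s["position"],s["opening"],s["time_s"])
goto([.6585,-.120,.139],-6.9)
c=capture("wrist"); save(c,"w9",(150,60,450,285),(600,450))
E
```

```text
[ 0.65874715 -0.11860488  0.26501452] 0.19848459996768328 30.6333
from [ 0.6587 -0.1186  0.265 ] shift [-3.800e-02  3.000e-03  4.201e+00] (|max| 4.20) turn [-0.0006  0.0011  0.0001] rows 0.0
```

View pics/w9.png

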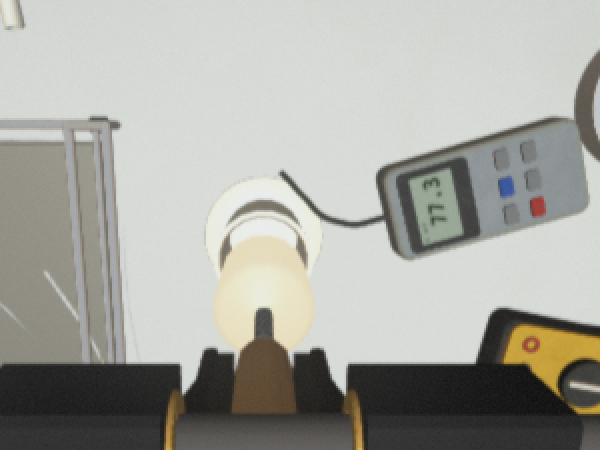

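>>> move_arm:
  increments:
    - [[-0.04,0,0.4],[0,0,0],1]
    - [[0,0,0.7],[0,0,0],1]
    - [[0,0,0.8],[0,0,0],1]
    - [[0,0,0.8],[0,0,0],1]
    - [[0,0,0.7],[0,0,0],1]
    - [[0,0,0.4],[0,0,0],1]
    - [[0,0,0.2],[0,0,0],1]
    - [[0,0,0.1],[0,0,0],1]
    - [[0,0,0],[0,0,0],1]
    - [[0,0,0],[0,0,0],1]

```text
time_s: 31.52
position: [0.6597, -0.1212, 0.1438]
tcp_rot: [[0.122, 0.993, 0.002], [0.993, -0.122, -0.002], [-0.002, 0.002, -1.0]]
force: [0.2, 0.6, 0.4]
opening: 0.2
grasp_force: 30.0
```

>>> move_arm:
  increments:
    - [[0,0,0.12],[0,0,0],1]
    - [[0,0,0],[0,0,0],1]
    - [[0,0,0],[0,0,0],0.5]
    - [[0,0,0],[0,0,0],0.5]
    - [[0,0,0],[0,0,0],0.3]
    - [[0,0,0],[0,0,0],0.1]
    - [[0,0,0],[0,0,0],0]
    - [[0,0,-0.3],[0,0,0],0]
    - [[0,0,-0.8],[0,0,0],0]
    - [[0,0,-0.9],[0,0,0],0]
    - [[0,0,-0.9],[0,0,0],0]
    - [[0,0,-0.7],[0,0,0],0]
    - [[0,0,-0.4],[0,0,0],0]
    - [[-0.4,0.04,0],[0,0,0],0]
    - [[-0.8,0.07,0],[0,0,0],0]
    - [[-0.9,0.08,0],[0,0,0],0]
    - [[-0.9,0.08,0],[0,0,0],0]
    - [[-0.8,0.07,0],[0,0,0],0]
    - [[-0.4,0.03,0],[0,0,0],0]
    - [[0,0,0],[0,0,0],0]

```text
time_s: 33.18
position: [0.6534, -0.2503, 0.2575]
tcp_rot: [[0.126, 0.992, -0.002], [0.992, -0.126, -0.002], [-0.002, -0.002, -1.0]]
force: [0.2, 0.2, 0.8]
opening: 1.0
grasp_force: 0.0
```

```bash
python3 - <<'E'
from h import *
s=read_state();print(s["position"],s["opening"],s["time_s"])
c=capture("wrist");t=capture("top");d=capture("side")
for n,z in(("brush_grip",.152),("jar_floor",.007),("trap_mid",.0525),("tube_1_rod",.006)):
    for k in(c,t,d): print(n,[(onz(k,p,z),q) for p,q in pp(k,n)[:2]])
save(c,"w10",size=(560,420))
goto([.655,-.2475,.052],-6.9)
E
```

```text
[ 0.65344486 -0.25029952  0.25754845] 1.0003377636882589 33.1833
brush_grip [(array([ 0.6571, -0.1186,  0.152 ]), 0.65), (array([ 0.521, -0.228,  0.152]), 0.36)]
brush_grip [(array([ 0.6618, -0.1118,  0.152 ]), 0.58)]
brush_grip [(array([ 0.6661, -0.0998,  0.152 ]), 0.54)]
jar_floor [(array([ 0.6576, -0.1209,  0.007 ]), 0.94), (array([ 0.6889, -0.3709,  0.007 ]), 0.61)]
jar_floor []
jar_floor [(array([ 0.6746, -0.1278,  0.007 ]), 0.95)]
trap_mid [(array([ 0.6511, -0.2515,  0.0525]), 0.56), (array([ 0.4582, -0.2507,  0.0525]), 0.28)]
trap_mid []
trap_mid [(array([ 0.6561, -0.2508,  0.0525]), 0.68), (array([0.4646, 0.021 , 0.0525]), 0.35)]
tube_1_rod [(array([ 0.524 , -0.4353,  0.006 ]), 0.17)]
tube_1_rod []
tube_1_rod []
from [ 0.6546 -0.2467  0.2595] shift [-0.013  0.016  6.916] (|max| 6.92) turn [ 0.      0.0008 -0.0007] rows 0.0
```

View pics/w10.png

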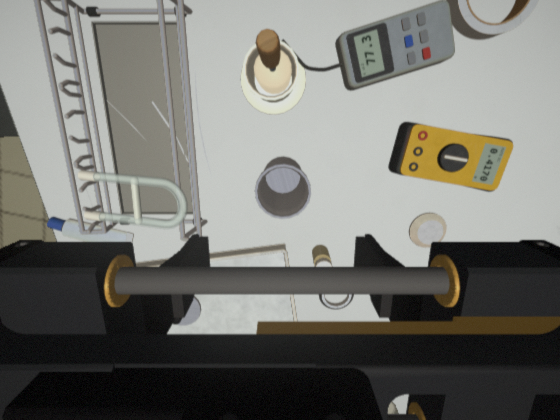

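```bash
python3 - <<'E'
from h import *
c=capture("wrist");s=read_state()
g=cv2.cvtColor(c["img"],cv2.COLOR_RGB2GRAY)
print("mouth",onz(c,(283,188),.105),"handle",onz(c,(269,37),.187),s["position"])
goto([*onz(c,(283,188),.105)[:2],.052])
E
```

```text
mouth [ 0.6559 -0.2424  0.105 ] handle [ 0.661  -0.1138  0.187 ] [ 0.65457701 -0.24677234  0.25942106]
from [ 0.6546 -0.2468  0.2594] shift [0.162 0.026 6.914] (|max| 6.91)
```

>>> move_arm:
  increments:
    - [[0.06,0.02,0.4],[0,0,0],0]
    - [[0,0,0.9],[0,0,0],0]
    - [[0,0,1],[0,0,0],0]
    - [[0,0,1],[0,0,0],0]
    - [[0,0,0.9],[0,0,0],0]
    - [[0,0,0.8],[0,0,0],0]
    - [[0,0,0.7],[0,0,0],0]
    - [[0,0,0.6],[0,0,0],0]
    - [[0,0,0.4],[0,0,0],0]
    - [[0,0,0.15],[0,0,0],0]
    - [[0,0,0],[0,0,0],0]

```text
time_s: 34.9
position: [0.6545, -0.245, 0.0522]
tcp_rot: [[0.122, 0.993, -0.003], [0.993, -0.122, -0.0], [-0.001, -0.003, -1.0]]
force: [0.8, -0.1, -0.4]
opening: 1.0
grasp_force: 0.0
```

>>> move_arm:
  increments:
    - [[0,0,0],[0,0,0],0.2]
    - [[0,0,0],[0,0,0],0.28]
    - [[0,0,0],[0,0,0],0.32]
    - [[0,0,0],[0,0,0],0.35]
    - [[0,0,0],[0,0,0],0.4]
    - [[0,0,0],[0,0,0],1]
    - [[0,0,0],[0,0,0],1]
    - [[0,0,0],[0,0,0],1]
    - [[0,0,0],[0,0,0],1]

```text
time_s: 35.65
position: [0.6556, -0.2457, 0.0549]
tcp_rot: [[0.122, 0.993, 0.001], [0.993, -0.122, -0.002], [-0.002, 0.001, -1.0]]
force: [-1.2, 0.5, 5.6]
opening: 0.672
grasp_force: 29.0
```

>>> move_arm:
  increments:
    - [[0,0,-0.1],[0,0,0],1]
    - [[0,0,-0.3],[0,0,0],1]
    - [[0,0,-0.6],[0,0,0],1]
    - [[0,0,-0.8],[0,0,0],1]
    - [[0,0,-0.8],[0,0,0],1]
    - [[0,0,-0.7],[0,0,0],1]
    - [[0,0,-0.4],[0,0,0],1]
    - [[0,0,-0.2],[0,0,0],1]
    - [[-0.3,-0.1,0],[0,0,0],1]
    - [[-0.6,-0.2,0],[0,0,0],1]
    - [[-0.9,-0.25,0],[0,0,0],1]
    - [[-1,-0.3,0],[0,0,0],1]
    - [[-1,-0.3,0],[0,0,0],1]
    - [[-1,-0.3,0],[0,0,0],1]
    - [[-0.9,-0.25,0],[0,0,0],1]
    - [[-0.7,-0.2,0],[0,0,0],1]
    - [[-0.4,-0.1,0],[0,0,0],1]
    - [[-0.1,0,0],[0,0,0],1]
    - [[0,0,0],[0,0,0],1]
    - [[0,0,0],[0,0,0],1]

```text
time_s: 37.32
position: [0.5707, -0.4418, 0.1702]
tcp_rot: [[0.121, 0.993, -0.001], [0.993, -0.121, 0.001], [0.001, -0.001, -1.0]]
force: [-0.3, 0.4, -4.5]
opening: 0.667
grasp_force: 29.9
```

```bash
python3 - <<'E'
from h import *
s=read_state();print(s["position"],s["opening"],s["force"],s["grasp_force"])
goto([.57,-.443,.058],-6.9)
d=capture("side")
print(pp(d,"trap_mid"),proj(d,[s["position"][0],s["position"][1],s["position"][2]]))
for q in search_frame(d,"trap_mid"): print(np.array(q["extent"])*[560,420,560,420],q["confidence"])
P=s["position"]
print([proj(d,[P[0],P[1],z]).round(1).tolist() for z in(P[2]-.053,P[2]+.052)])
E
```

```text
[ 0.57068286 -0.44179266  0.17018246] 0.6674789239262808 [-0.320452    0.39948189 -4.48977033] 29.864497946878146
from [ 0.5707 -0.4418  0.1702] shift [-0.046 -0.013  3.739] (|max| 3.74) turn [-0.0006 -0.0004 -0.0005] rows 0.0
[(array([319. , 275.5]), 0.59)] [317.74095025 273.51987002]
[305.928 256.116 330.4   297.78 ] 0.73
[227.696 223.314 287.504 297.906] 0.22
[[316.7, 289.9], [318.8, 256.8]]
```

>>> move_arm:
  increments:
    - [[0,0,0.3],[0,0,0],1]
    - [[0,0,0.6],[0,0,0],1]
    - [[0,0,0.8],[0,0,0],1]
    - [[0,0,0.7],[0,0,0],1]
    - [[0,0,0.5],[0,0,0],1]
    - [[0,0,0.4],[0,0,0],1]
    - [[0,0,0.25],[0,0,0],1]
    - [[0,0,0.1],[0,0,0],1]
    - [[0,0,0.05],[0,0,0],1]
    - [[0,0,0],[0,0,0],1]
    - [[0,0,0],[0,0,0],1]

```text
time_s: 38.38
position: [0.5712, -0.4443, 0.0614]
tcp_rot: [[0.122, 0.993, 0.001], [0.993, -0.122, -0.003], [-0.003, 0.002, -1.0]]
force: [0.6, 0.1, -4.3]
opening: 0.67
grasp_force: 29.9
```

>>> move_arm:
  increments:
    - [[0,0,0.05],[0,0,0],1]
    - [[0,0,0.05],[0,0,0],1]
    - [[0,0,0],[0,0,0],1]
    - [[0,0,0],[0,0,0],1]

```text
time_s: 38.72
position: [0.571, -0.444, 0.0579]
tcp_rot: [[0.122, 0.993, 0.001], [0.993, -0.122, -0.003], [-0.002, 0.001, -1.0]]
force: [0.1, 0.1, -1.4]
opening: 0.67
grasp_force: 29.7
```

>>> move_arm:
  increments:
    - [[0,0,0.04],[0,0,0],1]
    - [[0,0,0],[0,0,0],1]
    - [[0,0,0],[0,0,0],0.3]
    - [[0,0,0],[0,0,0],0.2]
    - [[0,0,0],[0,0,0],0.05]
    - [[0,0,0],[0,0,0],0.05]
    - [[0,0,-0.3],[0,0,0],0.05]
    - [[0,0,-0.6],[0,0,0],0.05]
    - [[0,0,-0.9],[0,0,0],0.05]
    - [[0,0,-1],[0,0,0],0.05]
    - [[0,0,-1],[0,0,0],0.05]
    - [[0,0,-1],[0,0,0],0.05]
    - [[0,0,-1],[0,0,0],0.05]
    - [[0,0,-0.6],[0,0,0],0.05]
    - [[0,0,0],[0,0,0],0.4]

```text
time_s: 39.97
position: [0.5729, -0.4455, 0.255]
tcp_rot: [[0.122, 0.993, 0.008], [0.993, -0.122, -0.01], [-0.009, 0.009, -1.0]]
force: [-0.6, -0.4, 0.8]
opening: 0.924
grasp_force: 0.0
```

```bash
python3 - <<'E'
from h import *
s=read_state();print(s["position"],s["time_s"])
t=capture("top");d=capture("side")
for n,z in(("lid_knob",.026),("trap_mid",.0555),("tray_mid",.003),("tube_1_rod",.006),("vial",.027)):
    for c in(t,d): print(n,[(p.tolist(),onz(c,p,z).tolist(),k) for p,k in pp(c,n)[:3]])
# is tube A still where it was? glass vs worktop: difference image vs first top shot
a=cv2.imread("pics/top0.png")[:,:,::-1]
m=(cv2.absdiff(a,t["img"]).max(2)>35).astype(np.uint8)
n,_,st,ce=cv2.connectedComponentsWithStats(cv2.dilate(m,np.ones((3,3))))
for i in range(1,n):
    if st[i,4]>40: print(st[i].tolist())
np.save("t.npy",t["img"])
goto([.483,.02,.23],91)
E
```

```text
[ 0.57286613 -0.44550739  0.25496472] 39.9667
lid_knob []
lid_knob [([282.1, 318.6], [0.4815, -0.4253, 0.026], 0.54)]
trap_mid [([423.7, 205.5], [0.5706, -0.4512, 0.0555], 0.41)]
trap_mid [([317.4, 306.8], [0.5776, -0.438, 0.0555], 0.84)]
tray_mid [([413.7, 224.4], [0.5212, -0.4353, 0.003], 0.6)]
tray_mid [([298.2, 328.3], [0.5202, -0.4496, 0.003], 0.56)]
tube_1_rod [([310.3, 176.2], [0.6597, -0.1238, 0.006], 0.63)]
tube_1_rod [([262.8, 267.3], [0.5014, -0.1496, 0.006], 0.36)]
vial [([423.9, 204.4], [0.5786, -0.4601, 0.027], 0.71), ([310.8, 176.8], [0.6534, -0.1238, 0.027], 0.54), ([394.0, 164.9], [0.6962, -0.3726, 0.027], 0.38)]
vial [([346.7, 303.3], [0.6771, -0.4144, 0.027], 0.61), ([254.5, 236.3], [0.5149, 0.0123, 0.027], 0.31)]
[169, 130, 362, 290, 28878]
[341, 160, 30, 30, 673]
[103, 222, 52, 40, 873]
[0, 271, 68, 69, 1708]
[0, 308, 89, 112, 4542]
[240, 337, 16, 8, 73]
[265, 376, 44, 44, 875]
from [ 0.5705 -0.4432  0.2474] shift [14.971 -4.774  0.568] (|max| 14.97) turn [-7.000e-04  1.000e-04 -8.166e-01] rows 13.8
```

>>> move_arm:
  increments:
    - [[0.4,-0.1,0],[0,0,0],0.4]
    - [[0.8,-0.3,0],[0,0,0],0.4]
    - [[1,-0.35,0],[0,0,0],0.4]
    - [[1,-0.35,0],[0,0,0],0.4]
    - [[1,-0.35,0],[0,0,0],0.4]
    - [[1,-0.35,0],[0,0,0],0.4]
    - [[1,-0.35,0],[0,0,0],0.4]
    - [[1,-0.35,0],[0,0,0],0.4]
    - [[1,-0.35,0],[0,0,0],0.4]
    - [[1,-0.35,0],[0,0,0],0.4]
    - [[1,-0.35,0],[0,0,0],0.4]
    - [[1,-0.35,0],[0,0,0],0.4]
    - [[1,-0.3,0],[0,0,0],0.4]
    - [[1,-0.3,0],[0,0,0],0.4]
    - [[0.7,-0.2,0],[0,0,0],0.4]
    - [[0.4,0,0],[0,0,0],0.4]
    - [[0,0,0],[0,0,0],0.5]
    - [[0,0,0],[0,0,0],0.5]

```text
time_s: 42.07
position: [0.4832, -0.0001, 0.2476]
tcp_rot: [[0.12, 0.993, 0.001], [0.993, -0.12, -0.002], [-0.002, 0.001, -1.0]]
force: [-0.1, 0.2, -0.2]
opening: 0.533
grasp_force: 0.0
```

```bash
python3 - <<'E'
from h import *
s=read_state();print(s["position"],s["time_s"])
c=capture("wrist");save(c,"w11",size=(800,600))
print(pp(c,"tube_1_rod"),proj(c,[.485,.108,.006]))
E
```

```text
[ 4.83178066e-01 -1.45965696e-04  2.47624252e-01] 42.0667
[] [273.33493683  94.97973055]
```

View pics/w11.png

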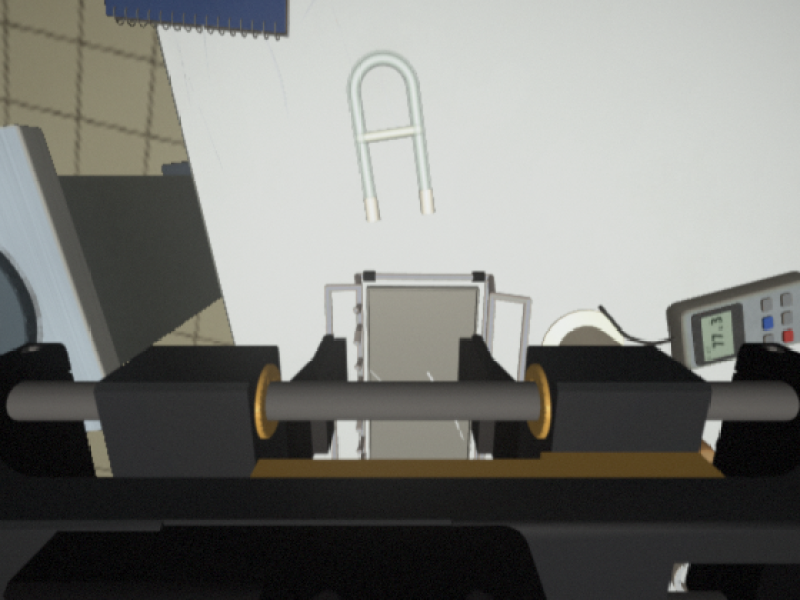

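```bash
python3 - <<'E'
from h import *
c=capture("wrist");f=.7
q=lambda p:onz(c,np.array(p)*f,.006)
r=q((389,133.5));m=(q((373,221))+q((428,213)))/2;b=q((381,51));d=b-m
yaw=np.degrees(np.arctan2(d[1],d[0]));print(r,m,b,np.linalg.norm(d),np.linalg.norm(b-r),yaw,"axis pt",m+d*74/142)
r=(r+m+d*74/142)/2;print(r)
goto([r[0],r[1],.1],yaw)
E
```

```text
[0.4843 0.109  0.006 ] [0.4853  0.03395 0.006  ] [0.4861 0.1756 0.006 ] 0.1416522590712905 0.0666243198839583 89.67641273368923 axis pt [0.4857169  0.10776761 0.006     ]
[0.48500845 0.1083838  0.006     ]
from [ 0.4833 -0.0013  0.2474] shift [ 3.647 -0.394  4.905] (|max| 4.91) turn [-7.000e-04  9.000e-04 -8.061e-01] rows 13.6
```

>>> move_arm:
  increments:
    - [[0.62,-0.08,0],[0,0,-0.0576],0.5]
    - [[0,0,0],[0,0,-0.0576],0.5]
    - [[0,0,0],[0,0,-0.0576],0.5]
    - [[0,0,0],[0,0,-0.0576],0.5]
    - [[0,0,0],[0,0,-0.0576],0.5]
    - [[0,0,0],[0,0,-0.0576],0.5]
    - [[0,0,0],[0,0,-0.0576],0.5]
    - [[0,0,0],[0,0,-0.0576],0.5]
    - [[0,0,0],[0,0,-0.0576],0.5]
    - [[0,0,0],[0,0,-0.0576],0.5]
    - [[0,0,0],[0,0,-0.0576],0.5]
    - [[0,0,0],[0,0,-0.0576],0.5]
    - [[0,0,0],[0,0,-0.0576],0.5]
    - [[0,0,0],[0,0,-0.0576],0.5]
    - [[0,0,0],[0,0,0],0.5]
    - [[0,0,0],[0,0,0],0.5]

```text
time_s: 43.55
position: [0.483, 0.0176, 0.2472]
tcp_rot: [[-1.0, 0.008, -0.0], [0.008, 1.0, -0.002], [0.0, -0.002, -1.0]]
force: [-0.1, -0.1, -0.1]
opening: 0.498
grasp_force: 0.0
```

```bash
python3 - <<'E'
from h import *
goto([.4850,.1084,.004],89.7)
E
```

```text
from [0.483  0.0176 0.2472] shift [-0.043  3.042  8.102] (|max| 8.10) turn [-0.0008 -0.0001 -0.0016] rows 0.0
```

>>> move_arm:
  increments:
    - [[0,0.5,0],[0,0,0],0.5]
    - [[-0.04,0.9,0.2],[0,0,0],0.5]
    - [[0,0.9,0.5],[0,0,0],0.5]
    - [[0,0.5,0.8],[0,0,0],0.5]
    - [[0,0.24,0.9],[0,0,0],0.5]
    - [[0,0,1],[0,0,0],0.5]
    - [[0,0,1],[0,0,0],0.5]
    - [[0,0,1],[0,0,0],0.5]
    - [[0,0,0.9],[0,0,0],0.5]
    - [[0,0,0.8],[0,0,0],0.5]
    - [[0,0,0.5],[0,0,0],0.5]
    - [[0,0,0.3],[0,0,0],0.5]
    - [[0,0,0.15],[0,0,0],0.5]
    - [[0,0,0.05],[0,0,0],0.5]
    - [[0,0,0],[0,0,0],0.5]

```text
time_s: 44.8
position: [0.4848, 0.1091, 0.0045]
tcp_rot: [[-1.0, 0.005, 0.001], [0.005, 1.0, -0.002], [-0.001, -0.002, -1.0]]
force: [1.3, -0.3, 0.1]
opening: 0.501
grasp_force: 0.0
```

>>> move_arm:
  increments:
    - [[0,0,0],[0,0,0],1]
    - [[0,0,0],[0,0,0],1]
    - [[0,0,0],[0,0,0],1]
    - [[0,0,0],[0,0,0],1]
    - [[0,0,0],[0,0,0],1]
    - [[0,0,0],[0,0,0],1]
    - [[0,0,0],[0,0,0],1]

```text
time_s: 45.38
position: [0.4844, 0.1093, 0.0044]
tcp_rot: [[-1.0, 0.004, 0.0], [0.004, 1.0, -0.002], [-0.0, -0.002, -1.0]]
force: [0.1, 0.3, 1.9]
opening: 0.09
grasp_force: 30.0
```

>>> move_arm:
  increments:
    - [[0,0,-0.3],[0,0,0],1]
    - [[0,0,-0.7],[0,0,0],1]
    - [[0,0,-1],[0,0,0],1]
    - [[0,0,-1],[0,0,0],1]
    - [[0,0,-1],[0,0,0],1]
    - [[0,0,-1],[0,0,0],1]
    - [[0,0,-0.7],[0,0,0.0576],1]
    - [[0,0,-0.4],[0,0,0.0576],1]
    - [[0,0,0],[0,0,0.0576],1]
    - [[0,0,0],[0,0,0.0576],1]
    - [[0,0,0],[0,0,0.0576],1]
    - [[0,0,0],[0,0,0.0576],1]
    - [[0,0,0],[0,0,0.0576],1]
    - [[0,0,0],[0,0,0.0576],1]
    - [[0,0,0],[0,0,0.0576],1]
    - [[0,0,0],[0,0,0.0576],1]
    - [[0,0,0],[0,0,0.0576],1]
    - [[0,0,0],[0,0,0.0576],1]
    - [[0,0,0],[0,0,0.0576],1]
    - [[0,0,0],[0,0,0.0576],1]

```text
time_s: 47.05
position: [0.4836, 0.1096, 0.1874]
tcp_rot: [[0.128, 0.992, -0.001], [0.992, -0.128, -0.002], [-0.002, -0.001, -1.0]]
force: [-0.2, 0.8, -1.6]
opening: 0.09
grasp_force: 30.0
```

>>> move_arm:
  increments:
    - [[-0.4,0.05,0],[0,0,0],1]
    - [[-0.8,0.1,0],[0,0,0],1]
    - [[-1,0.12,0],[0,0,0],1]
    - [[-1,0.12,0],[0,0,0],1]
    - [[-1,0.12,0],[0,0,0],1]
    - [[-1,0.12,0],[0,0,0],1]
    - [[-1,0.12,0],[0,0,0],1]
    - [[-1,0.12,0],[0,0,0],1]
    - [[-0.9,0.1,0],[0,0,0],1]
    - [[-0.6,0.07,0],[0,0,0],1]
    - [[-0.22,0,0],[0,0,0],1]
    - [[0,0,0],[-0.033,0,0],1]
    - [[0,0,0],[-0.033,0,0],1]
    - [[0,0,0],[-0.034,0,0],1]
    - [[0,0,0],[0,0,0],1]
    - [[0,0,0],[0,0,0],1]

```text
time_s: 48.38
position: [0.4814, -0.1587, 0.1876]
tcp_rot: [[0.122, 0.971, 0.204], [0.993, -0.119, -0.025], [-0.0, 0.205, -0.979]]
force: [0.1, 0.2, -0.2]
opening: 0.089
grasp_force: 30.0
```

```bash
python3 - <<'E'
from h import *
s=read_state();R=np.array(s["tcp_rot"]);c=capture("wrist");print(s["position"],s["opening"],s["time_s"])
# leg position in tool frame: find bright-glass leg along image columns near expected row
P=s["position"]
for o in(.026,):
    for y in(-.06,0,.03): print("expected leg px",proj(c,P+R@np.array([o,y,-.002])).round(1))
g=cv2.cvtColor(c["img"],cv2.COLOR_RGB2GRAY).astype(int)
for col in(165,200,235,310,330): print(col,g[192:226,col].tolist())
for p,k in pp(c,"place_1"): print(p,k,onz(c,p,.07))
goto([.4835,-.1603,.070],-6.9,12)
E
```

```text
[ 0.48140887 -0.15867934  0.18757556] 0.08910130275394708 48.3833
expected leg px [177.5 210.2]
expected leg px [282.8 210.2]
expected leg px [335.4 210.2]
165 [170, 169, 173, 176, 181, 187, 187, 190, 169, 140, 153, 171, 185, 195, 201, 211, 217, 222, 224, 226, 227, 228, 228, 228, 226, 222, 219, 213, 200, 182, 187, 207, 210, 211]
200 [146, 144, 144, 147, 148, 149, 148, 150, 141, 129, 141, 153, 166, 179, 189, 196, 203, 205, 209, 210, 204, 195, 183, 172, 160, 147, 141, 142, 142, 129, 125, 148, 161, 164]
235 [177, 168, 152, 147, 149, 148, 147, 142, 133, 130, 138, 152, 167, 179, 188, 196, 201, 207, 213, 210, 203, 195, 188, 180, 169, 156, 156, 165, 162, 151, 144, 145, 143, 143]
310 [196, 196, 197, 198, 194, 191, 189, 172, 151, 152, 159, 164, 178, 189, 198, 204, 211, 217, 219, 216, 203, 194, 189, 178, 164, 154, 156, 160, 147, 137, 140, 142, 141, 137]
330 [212, 212, 212, 214, 212, 215, 212, 197, 167, 166, 171, 174, 188, 198, 207, 215, 221, 225, 225, 222, 215, 205, 197, 188, 173, 172, 186, 191, 190, 201, 211, 212, 214, 213]
[257.4 202.2] 0.62 [ 0.4811 -0.1596  0.07  ]
[489.8 139.8] 0.38 [ 0.7438 -0.1349  0.07  ]
from [ 0.4835 -0.1599  0.1881] shift [-0.006 -0.818  3.851] (|max| 3.85) turn [ 0.0001  0.0011 -0.0003] rows 0.0
```

>>> move_arm:
  increments:
    - [[0,-0.08,0.4],[0,0,0],1]
    - [[0,-0.15,0.7],[0,0,0],1]
    - [[0,-0.15,0.7],[0,0,0],1]
    - [[0,-0.13,0.6],[0,0,0],1]
    - [[0,-0.1,0.5],[0,0,0],1]
    - [[0,-0.08,0.4],[0,0,0],1]
    - [[0,-0.06,0.27],[0,0,0],1]
    - [[0,-0.03,0.15],[0,0,0],1]
    - [[0,-0.02,0.1],[0,0,0],1]
    - [[0,0,0],[0,0,0],1]
    - [[0,0,0],[0,0,0],1]

```text
time_s: 49.4
position: [0.4834, -0.1602, 0.0708]
tcp_rot: [[0.122, 0.971, 0.207], [0.993, -0.119, -0.027], [-0.002, 0.208, -0.978]]
force: [0.1, 0.6, -1.3]
opening: 0.089
grasp_force: 30.0
```

Same height as the first one; finish identically and look by code.

>>> move_arm:
  increments:
    - [[0,-0.01,0.06],[0,0,0],1]
    - [[0,0,0],[0,0,0],1]
    - [[0,0,0],[0,0,0],0.6]
    - [[0,0,0],[0,0,0],0.6]
    - [[0,0,0],[0,0,0],0.6]
    - [[0,0,0],[0,0,0],0.6]
    - [[0,0,-0.3],[0,0,0],0.6]
    - [[0,0,-0.6],[0,0,0],0.6]
    - [[0,0,-0.9],[0,0,0],0.6]
    - [[0,0,-0.9],[0,0,0],0.6]
    - [[-0.9,0,-0.9],[0,0,0],0.6]
    - [[-0.9,0,-0.7],[0.05,0,0],0.6]
    - [[-0.9,0,-0.6],[0.05,0,0],0.6]
    - [[0,0,0],[0,0,0],0.6]
    - [[0,0,0],[0,0,0],0.6]

```text
time_s: 50.65
position: [0.4471, -0.2376, 0.2136]
tcp_rot: [[0.123, 0.992, 0.01], [0.992, -0.123, -0.006], [-0.004, 0.011, -1.0]]
force: [-0.2, 0.5, 0.2]
opening: 0.395
grasp_force: 0.0
```

```bash
python3 - <<'E'
from h import *
s=read_state();c=capture("wrist");print(s["position"],s["time_s"])
X=np.array([.9928,-.1201]);Y=np.array([.1201,.9928])
for n in("place_1","tube_1_rod"):
    for p,k in pp(c,n): print(n,p,k,onz(c,p,.07))
for q in search_frame(c,"tube_1_rod"): print((np.array(q["extent"])*[560,420,560,420]).round(),q["confidence"])
# rectify a level plane at tube slope: patch around place 2, in rack coords, print as small image stats
def patch(Y0,n):
    H,W=100,180; src=[];dst=[]
    for u,v in((-.09,.05),(.09,.05),(.09,-.05),(-.09,-.05)):
        xy=X*(.5+u)+Y*(Y0+v); src.append(proj(c,[*xy,.07+u*.213])); dst.append([(u+.09)*1000,(.05-v)*1000])
    M=cv2.getPerspectiveTransform(np.float32(src),np.float32(dst))
    im=cv2.warpPerspective(c["img"],M,(W,H)); return im
a=patch(-.101,"p2");b=patch(-.185,"p3")
cv2.imwrite("pics/final.png",np.hstack([cv2.resize(i[:,:,::-1],(390,217),interpolation=3) for i in(a,b)]))
g=cv2.cvtColor(a,cv2.COLOR_RGB2GRAY).astype(int)
print("rows profile u=-20..0mm",g[:,65:85].mean(1).round().astype(int).tolist())
print("cols profile v=+-10",g[40:60,:].mean(0).round().astype(int).tolist())
E
```

```text
[ 0.4470803  -0.23763608  0.21362286] 50.65
place_1 [303.4 112.4] 0.79 [ 0.4796 -0.158   0.07  ]
place_1 [308.5  16.3] 0.72 [ 0.4928 -0.0752  0.07  ]
place_1 [304.6 195.7] 0.59 [ 0.4721 -0.2429  0.07  ]
rows profile u=-20..0mm [161, 162, 162, 162, 162, 162, 162, 162, 162, 162, 162, 163, 163, 163, 163, 163, 162, 164, 169, 173, 181, 199, 212, 219, 219, 212, 199, 181, 162, 153, 159, 164, 165, 165, 165, 165, 165, 165, 166, 166, 166, 166, 166, 166, 167, 167, 167, 166, 167, 167, 168, 168, 169, 170, 170, 170, 169, 169, 169, 168, 168, 168, 168, 168, 167, 167, 167, 167, 165, 161, 163, 172, 187, 203, 215, 221, 221, 214, 201, 183, 169, 161, 161, 164, 165, 165, 165, 165, 165, 165, 164, 164, 164, 164, 164, 164, 164, 164, 164, 164]
cols profile v=+-10 [178, 177, 175, 166, 165, 199, 221, 224, 224, 224, 224, 224, 224, 223, 223, 223, 224, 224, 223, 223, 224, 224, 223, 223, 222, 218, 207, 181, 174, 175, 176, 170, 166, 200, 218, 196, 156, 130, 147, 164, 167, 167, 168, 168, 168, 168, 167, 167, 167, 167, 167, 167, 167, 168, 169, 170, 170, 170, 172, 172, 172, 171, 171, 172, 173, 172, 171, 171, 171, 170, 169, 168, 167, 166, 166, 166, 166, 166, 166, 166, 166, 166, 163, 159, 180, 210, 227, 237, 239, 232, 220, 195, 167, 162, 164, 164, 165, 169, 173, 176, 176, 176, 176, 176, 175, 175, 175, 173, 169, 164, 162, 161, 161, 161, 161, 161, 161, 160, 160, 160, 160, 160, 160, 159, 155, 127, 107, 146, 196, 221, 224, 220, 188, 166, 175, 178, 188, 176, 152, 166, 172, 166, 158, 170, 194, 213, 224, 230, 229, 220, 205, 192, 194, 207, 215, 222, 223, 223, 223, 223, 223, 223, 223, 223, 216, 173, 145, 164, 174, 175, 177, 196, 219, 223, 223, 223, 223, 223, 223, 223]
```

```bash
python3 - <<'E'
from h import *
t=capture("top");d=capture("side")
def blob(c,box):
    x0,y0,x1,y1=box;g=cv2.cvtColor(c["img"],cv2.COLOR_RGB2GRAY)[y0:y1,x0:x1];m=(g<60).astype(np.uint8)
    n,_,st,ce=cv2.connectedComponentsWithStats(m); return [(st[i,4],(ce[i]+[x0,y0]).round(1).tolist()) for i in range(1,n) if st[i,4]>3]
for c,nm in((t,"top"),(d,"side")):
    p=proj(c,[.4655,-.442,.026]); print(nm,"expect knob",p.round(1),blob(c,[int(p[0]-20),int(p[1]-20),int(p[0]+20),int(p[1]+20)]))
    p=proj(c,[.571,-.444,.108]);b=proj(c,[.571,-.444,.003]);print(nm,"expect cup mouth",p.round(1),"base",b.round(1))
    for l in("trap_mid","vial","tube_1_rod","brush_grip"):print(l,[((np.array(q["extent"])*[560,420,560,420]).round().tolist(),round(q["confidence"],2)) for q in search_frame(c,l)[:3]])
    g=cv2.cvtColor(c["img"],cv2.COLOR_RGB2GRAY)
    if nm=="top":
        a=cv2.imread("pics/top0.png"); h=g[255:300,0:70]; print("corner std",h[::6,::7].tolist())
E
```

```text
top expect knob [418.4 242.4] [(np.int32(196), [405.0, 236.1]), (np.int32(42), [415.5, 241.3]), (np.int32(6), [399.0, 255.7])]
top expect cup mouth [426.5 202.4] base [416.3 208. ]
trap_mid [([409.0, 194.0, 445.0, 214.0], 0.97)]
vial []
tube_1_rod []
brush_grip [([302.0, 159.0, 315.0, 181.0], 0.68)]
corner std [[155, 156, 159, 155, 157, 158, 156, 156, 154, 159], [155, 156, 156, 158, 157, 156, 157, 155, 157, 156], [157, 156, 156, 156, 159, 159, 156, 157, 156, 156], [157, 155, 159, 155, 159, 156, 156, 157, 160, 157], [159, 156, 156, 158, 157, 155, 155, 159, 154, 159], [157, 154, 156, 158, 156, 156, 158, 158, 158, 155], [105, 105, 112, 116, 113, 123, 132, 128, 137, 154], [75, 96, 89, 59, 15, 102, 92, 86, 98, 84]]
side expect knob [278.2 323.7] [(np.int32(32), [278.6, 323.2])]
side expect cup mouth [316.9 293.2] base [315.  323.5]
trap_mid [([304.0, 290.0, 332.0, 328.0], 0.7)]
vial [([343.0, 285.0, 353.0, 304.0], 0.45), ([239.0, 258.0, 284.0, 278.0], 0.43)]
tube_1_rod []
brush_grip [([301.0, 206.0, 314.0, 241.0], 0.63)]
```

```bash
python3 -c "
from rig import *
print(hand_in())"
```

```text
the job is handed in; nothing more can be done
None
```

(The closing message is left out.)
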